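Re-set the capacitor soak-test rack

ROBOT

A 6-joint arm with a two-finger parallel gripper is mounted at the origin on the work surface. World frame = base frame: x ahead of the robot, y to its left, z up, the work surface at z = 0. Lengths are in mm, angles in rad, forces in N, time in s.
With the tool pointing down it reaches from about 350 to 875 mm from the base axis. Payload 4.2 kg.
Tool frame: the origin (TCP) lies midway between the tips of the shut fingers; the grasp point (between the pads) lies r.grip_point_offset behind it (r.grip_point_offset is the distance from the TCP to the grasp point, in mm); z points along the fingers, y is the line along which they close (so a half turn about z gives the same grasp; the last joint's range is limited). The gripper opens to 85 mm and grips with 20 to 120 N. Pads are 22 mm wide; open, the fingers measure 114 mm over their backs; the gripper's body (76 mm by 85 mm) begins 54 mm behind the grasp point. The pads swing forward as they close: fully open they stand 13 mm farther back than shut.
Start: joints at [-0.861, 0.385, 0.008, 0, -1.194, -0.259], TCP at [272.315, -562.533, 231.312] pointing down, gripper open.
Joint ranges: [-3.14, 3.14], [-1.21, 2.06], [-1.07, 1.41], [-3.16, 2.05], [-2.99, -0.16], [-3.1, 3.1]. Speed limits (rad/s): [2.79, 2.79, 3.14, 3.14, 3.14, 3.14].

INTERFACE

Orientations are given as a rotation vector (axis times angle).
In Python, from workcell import r, get_image, camera_params gives the robot as it stands.
- The arm moves only by the shell command python3 -m creep 'ROWS' [FORCE]. ROWS is JSON, a list of rows, each an object with "dr": the turn, a rotation vector about the tool's x, y, z in degrees, a list of three; "translation": the shift along the tool's x, y, z in cm, a list of three; "claw": the opening, from 0 (shut) to 1 (fully open). In form: [{"dr": [wx, wy, wz], "translation": [dx, dy, dz], "claw": claw}, ...]. A call has 1 to 5 rows; each row is the pose to reach, as a shift and turn from the pose commanded when the call began, along the tool's axes at that moment; what a row does not reach only later rows make up. A row lasts 1/8 s, in which the tool goes at most 62.5 mm and 10.7 degrees, less where a joint would pass 70% of its speed; a pose out of reach is approached as far as the arm can. A call with a gripper value outside its range is refused whole. The fingers move at their own pace and stop on an object; FORCE is the grip in N (left out, the last holds). Time passes only in rows, so rows that repeat a pose let the fingers close. It gives the time, the measured TCP pose, the force, the opening and the grip force at its end, in the units of the state.
- r.observe(): the state, without advancing time (a new reading comes with each control period).
- get_image(name): name is "scene" or "top"; returns (picture, depth): 400x640x3 uint8, red, green, blue; 400x640 float32, mm along the optical axis (not along the pixel's ray), 0 where there is no reading.
- camera_params(name): a dict with "fx", "fy", "cx", "cy" (pixels), "R" (3x3) and "t" (3): a world point X has camera coordinates R X + t. Camera axes: x right, y down, z forward; pixel columns grow to the right and rows downward; lengths in mm; the calibration is good to about 2 mm. A picture is of the moment at which its call begins. camera_params takes no time and is no camera call.
- r.close_job(): hands the job in; it is judged then, once.
The state is a dict: "t": time; "qpos": joint angles; "qd": joint speeds; "joint_efforts": joint torques, N m; "tcp_pos": TCP position; "tcp_rot": TCP orientation; "ft_force": force on the tool from outside, world axes, zero at the start; "wrist_torque": the same for the moment, N m; "gripper_width": opening from 0.0 (shut) to 1.0 (fully open); "finger_force": force on a finger pad.
Only numpy, scipy, OpenCV 4.12 (cv2) and the standard library are available. Lean on these libraries where they do the work, as an engineer would, in place of code of your own. Each camera call takes 0.05 s, during which the arm holds its last target. There are 200 camera calls.

TASK

Some capacitors on the soak-test rack have been knocked over. Switch the supply off, stand every tipped capacitor upright on its foot, all of it on the black lane strip, beside the ones already standing; then hang the guard frame over both guide pins, fully down on the plate, let go of it, and only then switch the supply on again. Finish with all the capacitors standing in the lane, and leave everything else on the bench where it is.

Things in the scene. Friction and masses are not known exactly. Their poses are not given: they have to be found in the camera images.
- cap1: box capacitor: aluminium block 40 x 40 mm in section, 85 mm tall, grey band near the foot, black top, with two brass terminals 12 mm tall on the top (97 mm in all); 0.2 kg. Origin: centre of the foot (plain end); z runs from foot to terminals, x and y square to the flat sides. May be absent. Starts tipped over, lying on one side on the lane, terminals roughly towards the rack's +x.
- cap2: box capacitor: aluminium block 40 x 40 mm in section, 85 mm tall, grey band near the foot, black top, with two brass terminals 12 mm tall on the top (97 mm in all); 0.2 kg. Origin: centre of the foot (plain end); z runs from foot to terminals, x and y square to the flat sides. May be absent. Starts tipped over, lying on one side on the lane, terminals roughly towards the rack's +x.
- cap3: box capacitor: aluminium block 40 x 40 mm in section, 85 mm tall, grey band near the foot, black top, with two brass terminals 12 mm tall on the top (97 mm in all); 0.2 kg. Origin: centre of the foot (plain end); z runs from foot to terminals, x and y square to the flat sides. May be absent. Starts tipped over, lying on one side on the lane, terminals roughly towards the rack's +x.
- cap4: box capacitor: aluminium block 40 x 40 mm in section, 85 mm tall, grey band near the foot, black top, with two brass terminals 12 mm tall on the top (97 mm in all); 0.2 kg. Origin: centre of the foot (plain end); z runs from foot to terminals, x and y square to the flat sides. May be absent. Starts tipped over, lying on one side on the lane, terminals roughly towards the rack's +x.
- cap5: box capacitor: aluminium block 40 x 40 mm in section, 85 mm tall, grey band near the foot, black top, with two brass terminals 12 mm tall on the top (97 mm in all); 0.2 kg. Origin: centre of the foot (plain end); z runs from foot to terminals, x and y square to the flat sides. May be absent. Starts tipped over, lying on one side on the lane, terminals roughly towards the rack's +x.
- cap6: box capacitor: aluminium block 40 x 40 mm in section, 85 mm tall, grey band near the foot, black top, with two brass terminals 12 mm tall on the top (97 mm in all); 0.2 kg. Origin: centre of the foot (plain end); z runs from foot to terminals, x and y square to the flat sides. Starts upright in the lane.
- rack: fixed soak-test rack: aluminium plate 180 (x) x 460 (y) mm, top face 6 mm above its origin (centre of underside). y runs along the lane. The guide pins stand near its robot-side edge (x = -60 mm).
- lane_mid (a point): middle of the lane, on the plate's top face, axes as the rack's. The lane is a flush black rubber strip 100 mm wide (50 mm either side in x) and 440 mm long (220 mm either side in y)
- pin_mid (a point): point midway between the two guide pins, on the plate's top face; axes as the rack's
- pin_a (a point): tip of the guide pin at the rack's -y side, 80 mm from pin_mid: steel, 10 mm diameter, 40 mm tall from the plate, the last 4 mm tapered
- pin_b (a point): tip of the like guide pin at the rack's +y side, 80 mm from pin_mid
- guard: loose aluminium guard frame, 0.3 kg, 194 mm long (y), 82 mm high, standing on its two lugs; the same either way round. Origin: centre of underside. Between the lugs is an upright open frame 126 mm long; its top bar is 14 mm thick (x) and 14 mm high, its axis 75 mm above the origin: grip it from above
- guard_hole_a (a point): mouth (top) of the hole in the lug at the guard's -y end (y = -80 mm). Each lug is a block 44 (x) x 34 (y) x 30 mm high with a vertical 13 mm hole right through its middle
- guard_hole_b (a point): mouth (top) of the hole in the lug at the guard's +y end, 30 mm above its underside
- supply: fixed black supply unit 120 (x) x 110 (y) x 50 mm with the toggle lever on its top; origin: centre of underside. Its front with the grey panel, small green display and two sockets faces its -x.
- switch (a joint): toggle lever on top of the supply, rad: 0 = off, leaning towards the supply's front (-x); 1.0 = on, leaning towards its rear (+x). Swings in the supply's x-z plane and stays where it is left (light friction).
- switch_tip (a point): centre of the 26 mm black ball at the end of the lever's 10 mm arm. The hinge lies above the supply's centre, 72 mm above its origin, 80 mm from this point; the arm stands 0.5 rad to the -x side of upright at 0 and 0.5 rad to the +x side at 1.0
- cleaner: bystander, leave alone: white bottle, 52 mm diameter, 150 mm tall
- reel: bystander, leave alone: steel solder reel lying flat, 68 mm diameter, 45 mm tall
- driver: bystander, leave alone: screwdriver with a black handle lying flat; origin under its middle
- mug: bystander, leave alone: white mug, 76 mm diameter, 85 mm tall, handle at its +y
- partsbox: bystander, leave alone: grey open parts box 100 x 80 x 35 mm
- board: bystander, leave alone: green circuit board 60 x 90 mm lying flat

How it is judged (in metres and radians):
On the way, in this order (a step that is already met when the one before it is completed fails the run):
1. the supply is switched off (value of joint switch below 0.15 rad), for 0.2 s.
2. every capacitor stands upright in the lane (angle between each of cap1, cap2, cap3, cap4, cap5, cap6's own z axis and vertical below 0.12 rad and z of each of cap1, cap2, cap3, cap4, cap5, cap6 in the frame of lane_mid below 0.008 m and x of cap1 in the frame of lane_mid between -0.032 and 0.032 m and y of cap1 in the frame of lane_mid between -0.205 and 0.205 m and linear speed of each of cap1, cap2, cap3, cap4, cap5, cap6 below 0.03 m/s and x of cap2 in the frame of lane_mid between -0.032 and 0.032 m and y of cap2 in the frame of lane_mid between -0.205 and 0.205 m and x of cap3 in the frame of lane_mid between -0.032 and 0.032 m and y of cap3 in the frame of lane_mid between -0.205 and 0.205 m and x of cap4 in the frame of lane_mid between -0.032 and 0.032 m and y of cap4 in the frame of lane_mid between -0.205 and 0.205 m and x of cap5 in the frame of lane_mid between -0.032 and 0.032 m and y of cap5 in the frame of lane_mid between -0.205 and 0.205 m and x of cap6 in the frame of lane_mid between -0.032 and 0.032 m and y of cap6 in the frame of lane_mid between -0.205 and 0.205 m), for 0.2 s.
3. the guard is down on both pins and released, the supply still off (horizontal distance between guard and pin_mid below 0.004 m and angle between the y axis of guard and the y axis of rack, either way round below 0.05 rad and angle between guard's own z axis and vertical below 0.05 rad and z of guard in the frame of pin_mid below 0.004 m and linear speed of guard below 0.03 m/s and contact force between the fingers and guard below 0.1 N and value of joint switch below 0.3 rad), for 0.2 s.
4. the supply is switched on (value of joint switch above 0.85 rad), for 0.2 s.
At the end, for the whole second after the job is handed in: Every capacitor present stands on its foot (tilt under 0.12 rad) within 32 mm of the lane's centre line and 205 mm of its middle; guard over both pins, on the plate (within 4 mm, tilt under 0.05 rad); lever above 0.85 rad; all at rest (all of step 2 and horizontal distance between guard and pin_mid below 0.004 m and angle between the y axis of guard and the y axis of rack, either way round below 0.05 rad and angle between guard's own z axis and vertical below 0.05 rad and z of guard in the frame of pin_mid below 0.004 m and linear speed of guard below 0.03 m/s and value of joint switch above 0.85 rad); the robot touches nothing.
It fails at once if a bystander is moved by more than 40 mm (distance of any of cleaner, reel, driver, mug, partsbox, board from where it was at the start of the episode above 0.04 m).
Of cap1, cap2, cap3, cap4, cap5 only 3 to 5 are there at a start; the rules pass over those that are not, and their reading is None.
At some moment in a run one of cap1, cap2, cap3, cap4, cap5 may be knocked a few centimetres aside while the robot is not near it.
It also fails if it takes over 210 s, if anything falls off the work surface, if the arm or the gripper's body presses on something with over 40 N, if the wrist force passes 120 N, or if a joint passes its speed limit or range.

## Working session

There is one attempt and no reset: what is moved stays moved. The work goes in short steps, Python scripts to look and compute and a shell command to move; the robot and the scene stay as the last step left them, time stands still between calls to the robot, and variables do not carry over. Pictures are saved under pics/ and viewed, at most 14 in all, crops included, and the job is handed in when it is done.

```bash
mkdir -p pics; ls; python3 - <<'E'
from workcell import r,get_image,camera_params
import cv2,numpy as np
print(r.grip_point_offset, r.observe())
for n in("scene","top"):
    p,d=get_image(n); cv2.imwrite(f"pics/{n}0.png",p[:,:,::-1]); np.savez(f"{n}0.npz",p=p,d=d)
    c=camera_params(n); print(n,c)
E
```

```text
pics
18.700000000000003 {'t': 0.0, 'qpos': array([-8.61398773e-01,  3.85559766e-01,  6.63098010e-03, -5.09601863e-04,
       -1.19396822e+00, -2.58596708e-01]), 'qd': array([ 0.00211472, -0.00086591, -0.00033474, -0.00091028, -0.00032948,
       -0.00133812]), 'joint_efforts': array([ 6.73258692e-04, -3.92289734e+01,  1.88405603e+01,  4.18614104e+00,
       -4.62305878e-03,  7.16934863e-06]), 'tcp_pos': array([ 272.07407227, -562.03465406,  230.22007059]), 'tcp_rot': array([ 0.70172255, -3.0616453 , -0.00326636]), 'ft_force': array([-0.39703547,  0.12577915,  0.17312229]), 'wrist_torque': array([-0.04621138, -0.00538901, -0.02451129]), 'finger_force': 0.0, 'gripper_width': 0.9978063848668304}
scene {'fx': 374.67978469167764, 'fy': 374.67978469167764, 'cx': 324.3903130604657, 'cy': 203.03624303103297, 'R': array([[ 0.02554791,  0.99967207, -0.00174776],
       [ 0.82672055, -0.02211079, -0.56217813],
       [-0.56203242,  0.01291756, -0.82701433]]), 't': array([   4.27876413, -401.99215351, 1428.86931069])}
top {'fx': 389.5255604282256, 'fy': 389.5255604282256, 'cx': 321.74435935189115, 'cy': 206.5918915242383, 'R': array([[-0.02823936, -0.9994001 , -0.0200494 ],
       [-0.98202185,  0.03148221, -0.18612348],
       [ 0.18664303,  0.01443294, -0.98232178]]), 't': array([ 35.10595211, 583.84109722, 996.23178301])}
```

View pics/scene0.png

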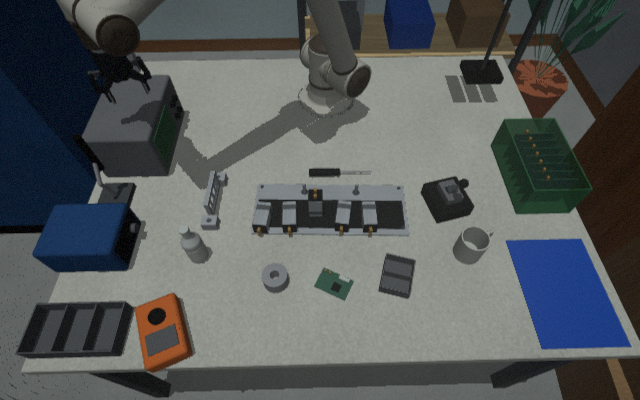

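View pics/top0.png

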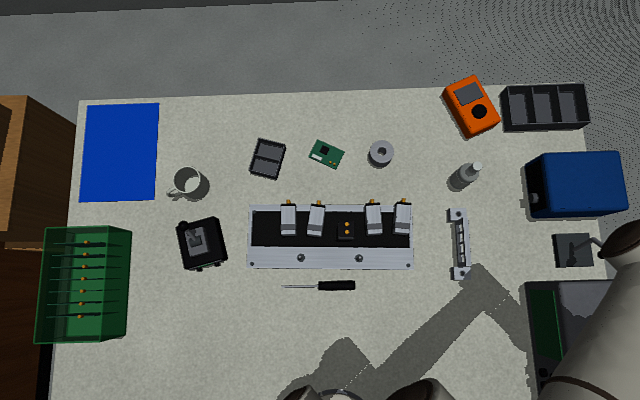

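The scene view shows the rack at about (330,208) and the guard at (213,200). The black unit with the lever is at about (447,198). In the top view four caps lie at (288,218), (316,218), (374,218) and (403,217), with one standing at (346,228). Pins are at (301,258) and (359,258), the guard at (460,243) and the supply at (202,243).

```bash
cat > h.py <<'E'
from workcell import r,get_image,camera_params
import cv2,numpy as np
def world(n,d):
    c=camera_params(n); v,u=np.mgrid[:400,:640]
    X=np.stack([(u-c['cx'])/c['fx']*d,(v-c['cy'])/c['fy']*d,d],-1)-c['t']
    W=X@c['R']; W[d<=0]=np.nan; return W
def proj(n,P):
    c=camera_params(n); X=np.asarray(P,float)@c['R'].T+c['t']
    return X[...,:2]/X[...,2:]*[c['fx'],c['fy']]+[c['cx'],c['cy']]
def ray(n,u,v,z):
    c=camera_params(n); d=c['R'].T@[(u-c['cx'])/c['fx'],(v-c['cy'])/c['fy'],1]; o=-c['R'].T@c['t']
    return o+d*(z-o[2])/d[2]
def toolrot():
    s=r.observe(); return s,cv2.Rodrigues(np.array(s['tcp_rot']))[0]
E
python3 - <<'E'
from h import *
t=np.load('top0.npz'); W=world('top',t['d'])
p=t['p'][:,:,::-1]
a=cv2.resize(p[190:280,160:480],None,fx=2.5,fy=2.5,interpolation=cv2.INTER_CUBIC)
s=np.load('scene0.npz')['p'][:,:,::-1]
b=cv2.resize(s[160:250,190:510],None,fx=2.5,fy=2.5,interpolation=cv2.INTER_CUBIC)
cv2.imwrite('pics/c0.png',np.vstack([a,b]))
def rect(name,u0,u1,v0,v1,z0,z1):
    m=np.zeros((400,640),bool); m[v0:v1,u0:u1]=1; z=W[...,2]; m&=(z>z0)&(z<z1)
    P=W[m]
    if len(P)<4: print(name,'none',len(P)); return
    q=cv2.minAreaRect(P[:,:2].astype(np.float32)); print(name,len(P),np.round(q[0],1),np.round(q[1],1),round(q[2],1),'z',np.round(np.percentile(P[:,2],[5,50,95]),1))
rect('bench',250,400,300,330,-20,20)
rect('plate',240,420,195,275,3,11)
rect('capband',275,420,195,245,30,60)
for u0,u1 in((275,301),(303,330),(360,386),(389,416)): rect('cap',u0,u1,195,245,36,60)
rect('cap6',330,362,200,250,70,110)
rect('guardtop',440,480,200,290,72,95)
rect('guardlugs',440,480,200,290,22,38)
rect('supply',170,235,205,280,42,56)
rect('lever',170,235,205,280,100,175)
rect('pinA',350,368,245,268,35,60); rect('pinB',292,310,245,268,35,60)
E
```

```text
bench 4482 [298.4  19.9] [405.7  76.7] 88.4 z [-2.9  0.5  3.8]
plate 8328 [5.161e+02 4.000e-01] [508.6 222.8] 88.1 z [3.7 6.7 9.8]
capband 1976 [553.1 -45. ] [353.6 107.6] 89.1 z [40.  46.3 49.7]
cap 478 [561.8 110.9] [40.9 95.2] 88.5 z [40.7 46.2 49.5]
cap 473 [558.4  34.8] [40.3 97.2] 80.8 z [42.  46.3 49.6]
cap 485 [ 556.8 -120.3] [96.7 40.1] 1.5 z [41.9 46.4 49.8]
cap 489 [ 556.5 -199.6] [40.4 96.5] 82.0 z [42.1 46.4 49.7]
cap6 238 [518.9 -44. ] [36.6 38.7] 88.1 z [ 85.4  91.9 103.9]
guardtop 333 [ 478.6 -350.6] [ 15.6 123.8] 88.7 z [75.  82.  85.4]
guardlugs 516 [ 478.3 -351.1] [ 45.6 192.4] 88.4 z [22.9 29.8 33.9]
supply 1214 [498.2 349.9] [123.9 110.9] 14.3 z [46.2 50.2 53.5]
lever 132 [524.6 356.5] [35.2 22.3] 4.0 z [105.  151.3 158.5]
pinA 11 [447.5 -77.8] [7.5 7.9] 42.6 z [38.9 44.1 49.3]
pinB 12 [453.4  80.9] [7.8 7.5] 42.5 z [40.7 42.8 45.4]
```

View pics/c0.png

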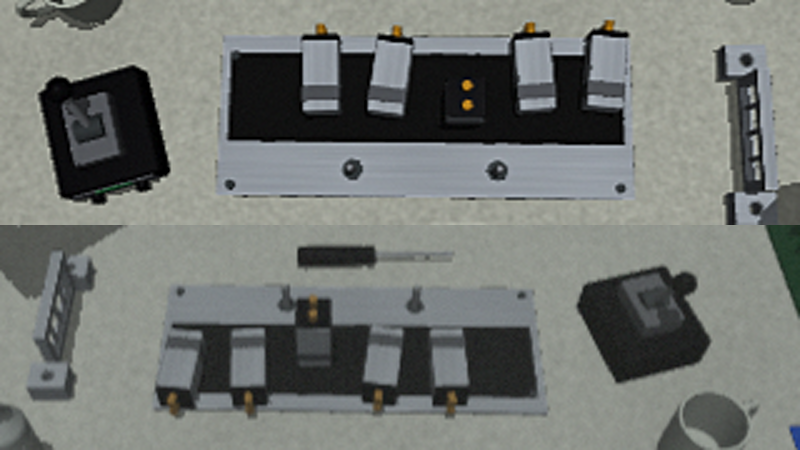

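Close up, the four tipped caps' bands (feet) point to the robot side and their terminals overhang the far edge. The ball at crop (60,88) leans to the rear, so the supply is on. Next come the lane frame, cleaner cap poses and a move helper.

```bash
cat >> h.py <<'E'
from scipy.spatial.transform import Rotation as Ro
R0=np.array([[-1,0,0],[0,1,0],[0,0,-1.]])
def pose(yaw,p=0): return Ro.from_euler('zyx',[yaw,-p,0],degrees=True).as_matrix()@R0
def go(P,yaw,p=0,grip=False,frm=None):
    """row from current pose (or frm=(pos,R)) to P; grip: P is grasp point. prints dr, translation, rows"""
    if frm is None:
        s,R=toolrot(); x=np.array(s['tcp_pos'])
    else: x,R=frm
    T=pose(yaw,p); P=np.array(P,float)
    if grip: P=P+r.grip_point_offset*T[:,2]
    dr=np.degrees(Ro.from_matrix(R.T@T).as_rotvec()); tr=R.T@(P-x)/10
    print('"dr":',np.round(dr,1).tolist(),'"translation":',np.round(tr,2).tolist(),'rows>=%.1f'%max(np.linalg.norm(dr)/10.7,np.linalg.norm(tr)/6.25),'tcp',np.round(P,1))
    return P,T
def rects(n,d,u0,u1,v0,v1,z0,z1):
    W=world(n,d); m=np.zeros((400,640),bool); m[v0:v1,u0:u1]=1; m&=(W[...,2]>z0)&(W[...,2]<z1)
    return W,m
E
python3 - <<'E'
from h import *
t=np.load('top0.npz');p=t['p']
W,m=rects('top',t['d'],245,418,190,275,2,12)
black=m&(p.max(2)<45)
q=lambda M:cv2.minAreaRect(W[M][:,:2].astype(np.float32))
print('lane',q(cv2.morphologyEx(black.astype(np.uint8),cv2.MORPH_OPEN,np.ones((3,3))).astype(bool)))
m2=m&(W[...,0]>400)
# ray-cast plate corners, lane edges
for nm,u,v,z in[('plTL',249,205,6),('plTR',412,205,6),('plBL',247,267,6),('plBR',413,268,6),('laneTL',251,212,6),('laneBL',251,246,6),('laneBR',411,247,6),('laneTR',410,212,6)]:
    print(nm,np.round(ray('top',u,v,z)[:2],1))
# pin bases/tips
s,R=toolrot(); print(R.round(3))
# supply: off ball, from rear
h=np.array([498.2,349.9]);a=np.radians(14.3);f=np.array([np.cos(a),np.sin(a)])
A=go([*(h+f*85),220],14.3); B=go([*(h+f*85),128],14.3,frm=A); C=go([*(h+f*(-12)),128],14.3,frm=B)
E
```

```text
lane ((530.3951416015625, -1.866943359375), (435.951171875, 100.54226684570312), 87.75584411621094)
plTL [605.2 224.7]
plTR [ 590.4 -236. ]
plBL [431.1 229.1]
plBR [ 415.2 -226.3]
laneTL [584.8 218.9]
laneBL [488.6 218.3]
laneBR [ 472.6 -224.9]
laneTR [ 570.6 -229. ]
[[-0.9   -0.436 -0.001]
 [-0.436  0.9    0.002]
 [ 0.     0.002 -1.   ]]
"dr": [0.1, -0.0, 11.5] "translation": [-68.4, 70.55, 1.16] rows>=15.7 tcp [580.6 370.9 220. ]
"dr": [0.0, 0.0, 0.0] "translation": [0.0, 0.0, 9.2] rows>=1.5 tcp [580.6 370.9 128. ]
"dr": [0.0, 0.0, 0.0] "translation": [9.7, 0.0, 0.0] rows>=1.6 tcp [486.6 346.9 128. ]
```

```bash

python3 -m creep '[{"dr":[0,0,4],"translation":[-22.8,23.5,0.4],"claw":0},{"dr":[0,0,4],"translation":[-22.8,23.5,0.4],"claw":0},{"dr":[0,0,4],"translation":[-22.8,23.5,0.4],"claw":0},{"dr":[0,0,4],"translation":[-22.8,23.5,0.4],"claw":0},{"dr":[0,0,4],"translation":[-22.8,23.5,0.4],"claw":0}]' 60
python3 - <<'E'
from h import *
h=np.array([498.2,349.9]);a=np.radians(14.3);f=np.array([np.cos(a),np.sin(a)])
go([*(h+f*85),220],14.3)
E
```

```text
t: 0.72
tcp_pos: [370.5, -263.9, 227.3]
tcp_rot: [0.594, -3.085, -0.0]
ft_force: [-0.1, 0.6, 0.9]
gripper_width: -0.001
finger_force: 0.0
"dr": [0.0, -0.0, 7.5] "translation": [-43.08, 51.14, 0.74] rows>=10.7 tcp [580.6 370.9 220. ]
```

```bash

python3 -m creep '[{"dr":[0,0,4],"translation":[-20,23.7,0.3],"claw":0},{"dr":[0,0,4],"translation":[-20,23.7,0.3],"claw":0},{"dr":[0,0,4],"translation":[-20,23.7,0.3],"claw":0},{"dr":[0,0,4],"translation":[-20,23.7,0.3],"claw":0},{"dr":[0,0,4],"translation":[-20,23.7,0.3],"claw":0}]' 
python3 - <<'E'
from h import *
h=np.array([498.2,349.9]);a=np.radians(14.3);f=np.array([np.cos(a),np.sin(a)])
go([*(h+f*85),220],14.3)
E
```

```text
t: 1.35
tcp_pos: [468.0, 30.6, 224.4]
tcp_rot: [-0.488, 3.103, 0.0]
ft_force: [0.8, -0.6, -0.2]
gripper_width: -0.006
finger_force: 0.0
"dr": [0.0, 0.0, 3.6] "translation": [-21.15, 28.93, 0.45] rows>=5.7 tcp [580.6 370.9 220. ]
```

```bash

python3 -m creep '[{"dr":[0,0,3.6],"translation":[-21.15,28.9,0.4],"claw":0},{"dr":[0,0,3.6],"translation":[-21.15,28.9,0.4],"claw":0},{"dr":[0,0,3.6],"translation":[-21.15,28.9,0.4],"claw":0},{"dr":[0,0,3.6],"translation":[-21.15,28.9,0.4],"claw":0},{"dr":[0,0,3.6],"translation":[-21.15,28.9,0.4],"claw":0}]' >/dev/null
python3 - <<'E'
from h import *
h=np.array([498.2,349.9]);a=np.radians(14.3);f=np.array([np.cos(a),np.sin(a)])
print(r.observe()['tcp_pos'])
A=go([*(h+f*85),220],14.3)
B=go([*(h+f*85),128],14.3)
E
```

```text
[566.60803615 326.94519377 220.48413992]
"dr": [-0.0, -0.0, -0.1] "translation": [-2.43, 3.92, 0.04] rows>=0.7 tcp [580.6 370.9 220. ]
"dr": [-0.0, -0.0, -0.1] "translation": [-2.44, 3.92, 9.24] rows>=1.7 tcp [580.6 370.9 128. ]
```

```bash

python3 -m creep '[{"dr":[0,0,0],"translation":[-2.4,3.9,0],"claw":0},{"dr":[0,0,0],"translation":[-2.4,3.9,4.5],"claw":0},{"dr":[0,0,0],"translation":[-2.4,3.9,9.2],"claw":0},{"dr":[0,0,0],"translation":[-2.4,3.9,9.2],"claw":0},{"dr":[0,0,0],"translation":[-1,3.9,9.2],"claw":0}]'
python3 -m creep '[{"dr":[0,0,0],"translation":[1.7,0,0],"claw":0},{"dr":[0,0,0],"translation":[3.4,0,0],"claw":0},{"dr":[0,0,0],"translation":[5.1,0,0],"claw":0},{"dr":[0,0,0],"translation":[6.8,0,0],"claw":0},{"dr":[0,0,0],"translation":[8.5,0,0],"claw":0}]'
python3 - <<'E'
from h import *
p,d=get_image('scene'); cv2.imwrite('pics/s1.png',cv2.resize(p[130:270,370:530,::-1],None,fx=3,fy=3))
p,d=get_image('top'); W,m=rects('top',d,170,235,205,280,100,175); P=W[m]; h=np.array([498.2,349.9]);a=np.radians(14.3);f=np.array([np.cos(a),np.sin(a)])
x,R=r.observe()['tcp_pos'],0; print(x,'tool f',(np.array(x)[:2]-h)@f)
E
```

```text
t: 2.6
tcp_pos: [567.9, 365.6, 130.1]
tcp_rot: [-0.389, 3.115, -0.0]
ft_force: [-0.2, 1.3, 0.6]
gripper_width: -0.0
finger_force: 0.0
t: 3.22
tcp_pos: [485.3, 345.4, 132.0]
tcp_rot: [-0.389, 3.113, 0.005]
ft_force: [1.3, 0.9, -1.1]
gripper_width: -0.003
finger_force: 0.6
[485.1560266  345.40083527 132.28593427] tool f -13.751104673067202
```

View pics/s1.png

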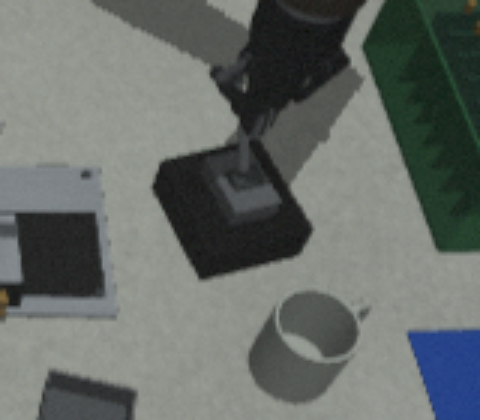

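The lever at crop (243,160) now leans to the front. I'll push a little further to the stop, back off and measure.

```bash

python3 -m creep '[{"dr":[0,0,0],"translation":[0.4,0,0],"claw":0},{"dr":[0,0,0],"translation":[0.8,0,0],"claw":0},{"dr":[0,0,0],"translation":[0.8,0,0],"claw":0}]'
python3 -m creep '[{"dr":[0,0,0],"translation":[-3,0,0],"claw":0},{"dr":[0,0,0],"translation":[-3,0,-8],"claw":0},{"dr":[0,0,0],"translation":[-3,-6,-8],"claw":0.6},{"dr":[0,0,0],"translation":[-3,-12,-8],"claw":0.6},{"dr":[0,0,0],"translation":[-3,-18,-8],"claw":0.6}]'
python3 - <<'E'
from h import *
h=np.array([498.2,349.9]);a=np.radians(14.3);f=np.array([np.cos(a),np.sin(a)])
p,d=get_image('top'); W,m=rects('top',d,170,235,195,290,125,165); P=W[m]; print(len(P),np.median(P,0),(np.median(P,0)[:2]-h)@f, np.percentile(P[:,2],95))
p,d=get_image('scene'); W=world('scene',d); m=(np.linalg.norm(W[...,:2]-h,axis=-1)<70)&(W[...,2]>128)&(W[...,2]<165);P=W[m]; print(len(P),np.median(P,0),(np.median(P,0)[:2]-h)@f)
# lying caps, top view
for n in('top',):
    p,d=get_image(n);W=world(n,d);cv2.imwrite('pics/t2.png',p[:,:,::-1])
    for u0,u1 in((275,301),(303,330),(360,386),(389,416)):
        m=np.zeros((400,640),bool); m[195:245,u0:u1]=1; m&=(W[...,2]>38)&(W[...,2]<55)
        P=W[m];q=cv2.minAreaRect(P[:,:2].astype(np.float32));print(len(P),np.round(q[0],1),np.round(q[1],1),round(q[2],1))
E
```

```text
t: 3.7
tcp_pos: [484.4, 345.6, 132.4]
tcp_rot: [-0.39, 3.1, 0.01]
ft_force: [19.4, 0.3, -5.9]
gripper_width: 0.002
finger_force: 9.5
t: 4.32
tcp_pos: [550.4, 173.9, 210.5]
tcp_rot: [-0.39, 3.116, 0.001]
ft_force: [0.8, -0.5, -0.0]
gripper_width: 0.598
finger_force: 0.0
95 [462.49306835 338.31558848 151.21276528] -37.46191669551819 155.68055207251078
75 [468.5558865  338.73035716 150.11441157] -31.484503078533812
472 [561.9 111.5] [40.7 95.2] 89.5
472 [557.8  34.7] [40.3 96.7] 80.3
480 [ 556.7 -120.3] [96.3 40.4] 1.8
483 [ 556.4 -199.6] [40.7 96.6] 82.8
```

The supply is off: the ball is at -37 mm along its axis, at the stop. Next is cap A at y=111, pitch -30° to +60°.

```bash
cat >> h.py <<'E'
def plan(cx,cy,yaw,dy=0,s=6.5,zg=34):
    """cap lying, centre of 97 mm length; prints chain of rows"""
    a=np.radians(yaw); g=np.array([cx+s*np.cos(a),cy+s*np.sin(a)]); 
    off=(zg-26); L=48.5+s
    fy=g[1]+dy; fx=530.4+(fy+1.9)*.0367-off
    print('approach'); A=go([*g,130],yaw,-30,True)
    print('down');B=go([*g,zg],yaw,-30,True,A)
    print('lift');C=go([*g,140],yaw,-30,True,B)
    print('turn1');D=go([(g[0]+fx)/2,(g[1]+fy)/2,140],yaw,15,True,C)
    print('turn2');E=go([fx,fy,140],-2,60,True,D)
    print('lower');F=go([fx,fy,6+L+1.5],-2,60,True,E)
    print('retreat');G=go([fx-90*.866,fy,6+L+90*.5],-2,60,True,F)
E
python3 -c "
from h import *
plan(561.9,111.4,-1)"
```

```text
approach
"dr": [-3.4, 29.9, 14.6] "translation": [0.66, -6.17, 9.63] rows>=3.1 tcp [559.  111.3 113.8]
down
"dr": [0.0, 0.0, 0.0] "translation": [-4.8, 0.08, 8.31] rows>=1.5 tcp [559.  111.3  17.8]
lift
"dr": [0.0, 0.0, 0.0] "translation": [5.3, -0.09, -9.18] rows>=1.7 tcp [559.  111.3 123.8]
turn1
"dr": [-0.8, -45.0, 0.0] "translation": [0.49, -0.01, 0.5] rows>=4.2 tcp [552.3 111.3 121.9]
turn2
"dr": [-1.2, -45.0, 0.9] "translation": [0.7, -0.01, -1.09] rows>=4.2 tcp [542.7 111.3 130.6]
lower
"dr": [0.0, 0.0, 0.0] "translation": [6.71, -0.23, 3.88] rows>=1.2 tcp [542.7 111.3  53.1]
retreat
"dr": [0.0, 0.0, 0.0] "translation": [0.13, -0.0, -8.92] rows>=1.4 tcp [464.8 111.3  96.6]
```

```bash
sed -i "s/'zyx'/'ZYX'/" h.py
python3 -c "
from h import *
plan(561.9,111.4,-1)"
```

```text
approach
"dr": [-3.9, 29.8, 14.6] "translation": [0.66, -6.15, 9.63] rows>=3.1 tcp [559.1 111.4 113.8]
down
"dr": [0.0, 0.0, 0.0] "translation": [-4.8, 0.0, 8.31] rows>=1.5 tcp [559.1 111.4  17.8]
lift
"dr": [0.0, 0.0, 0.0] "translation": [5.3, 0.0, -9.18] rows>=1.7 tcp [559.1 111.4 123.8]
turn1
"dr": [-0.0, -45.0, 0.0] "translation": [0.49, -0.04, 0.5] rows>=4.2 tcp [552.3 111.2 121.9]
turn2
"dr": [0.6, -45.0, 0.8] "translation": [0.7, -0.06, -1.09] rows>=4.2 tcp [542.7 110.7 130.6]
lower
"dr": [0.0, 0.0, 0.0] "translation": [6.71, 0.0, 3.88] rows>=1.2 tcp [542.7 110.7  53.1]
retreat
"dr": [0.0, 0.0, 0.0] "translation": [0.13, -0.27, -8.92] rows>=1.4 tcp [464.8 110.7  96.6]
```

```bash

python3 -m creep '[{"dr":[-3.9,29.8,14.6],"translation":[0.7,-6.1,9.6],"claw":0.65},{"dr":[-3.9,29.8,14.6],"translation":[0.7,-6.1,9.6],"claw":0.65},{"dr":[-3.9,29.8,14.6],"translation":[0.7,-6.1,9.6],"claw":0.65},{"dr":[-3.9,29.8,14.6],"translation":[0.7,-6.1,9.6],"claw":0.65},{"dr":[-3.9,29.8,14.6],"translation":[0.7,-6.1,9.6],"claw":0.65}]'
python3 -c "
from h import *
plan(561.9,111.4,-1)" | head -4
```

```text
t: 5.1
tcp_pos: [558.3, 115.3, 113.1]
tcp_rot: [-0.014, -2.62, -0.004]
ft_force: [-0.2, 0.1, 0.8]
gripper_width: 0.651
finger_force: 0.0
approach
"dr": [-0.2, 0.1, 0.3] "translation": [-0.04, -0.38, -0.1] rows>=0.1 tcp [559.1 111.4 113.8]
down
"dr": [0.0, 0.0, 0.0] "translation": [-4.8, 0.0, 8.31] rows>=1.5 tcp [559.1 111.4  17.8]
```

```bash

python3 -m creep '[{"dr":[0,0,0],"translation":[-2.4,-0.4,4.1],"claw":0.65},{"dr":[0,0,0],"translation":[-4.8,-0.4,8.2],"claw":0.65},{"dr":[0,0,0],"translation":[-4.8,-0.4,8.2],"claw":0.65},{"dr":[0,0,0],"translation":[-4.8,-0.4,8.2],"claw":0.2},{"dr":[0,0,0],"translation":[-4.8,-0.4,8.2],"claw":0.2}]' 60
python3 -m creep '[{"dr":[0,0,0],"translation":[0,0,0],"claw":0.2},{"dr":[0,0,0],"translation":[0,0,0],"claw":0.2},{"dr":[0,0,0],"translation":[1,0,-1.7],"claw":0.2},{"dr":[0,0,0],"translation":[3,0,-5.1],"claw":0.2},{"dr":[0,0,0],"translation":[5.3,0,-9.2],"claw":0.2}]'
```

```text
t: 5.72
tcp_pos: [560.4, 111.4, 21.0]
tcp_rot: [-0.014, -2.625, -0.006]
ft_force: [1.9, 1.3, 2.8]
gripper_width: 0.454
finger_force: 62.9
t: 6.35
tcp_pos: [557.9, 110.1, 125.5]
tcp_rot: [-0.017, -2.617, -0.004]
ft_force: [-0.3, 0.0, -1.5]
gripper_width: 0.455
finger_force: 62.4
```

```bash

python3 -m creep '[{"dr":[0,-10,0],"translation":[0.1,0,0.1],"claw":0.2},{"dr":[0,-20,0],"translation":[0.2,0,0.2],"claw":0.2},{"dr":[0,-30,0],"translation":[0.3,0,0.3],"claw":0.2},{"dr":[0,-40,0],"translation":[0.4,0,0.4],"claw":0.2},{"dr":[0,-45,0],"translation":[0.5,0,0.5],"claw":0.2}]'
python3 -m creep '[{"dr":[0,-10,0],"translation":[0.2,0,-0.2],"claw":0.2},{"dr":[0,-20,0],"translation":[0.3,0,-0.5],"claw":0.2},{"dr":[0,-30,0],"translation":[0.5,0,-0.8],"claw":0.2},{"dr":[0,-40,0.6],"translation":[0.6,0,-1],"claw":0.2},{"dr":[0.6,-45,0.8],"translation":[0.7,0,-1.1],"claw":0.2}]'
python3 - <<'E'
from h import *
s=r.observe();print(s['tcp_pos'],s['ft_force'])
a,_=get_image('scene');b,_=get_image('top')
cv2.imwrite('pics/s3.png',np.hstack([cv2.resize(i[150:270,x:x+200,::-1],None,fx=2,fy=2) for i,x in((a,240),(b,240))]))
go([526,110.7,62.5],-2,60,True)
E
```

```text
t: 6.98
tcp_pos: [549.6, 110.0, 123.5]
tcp_rot: [0.017, 2.877, -0.002]
ft_force: [1.0, -1.0, -1.9]
gripper_width: 0.462
finger_force: 62.3
t: 7.6
tcp_pos: [579.2, -23.6, 208.1]
tcp_rot: [-0.274, 2.546, -0.338]
ft_force: [1.4, 0.5, -1.0]
gripper_width: 0.459
finger_force: 62.4
[579.18288498 -23.63155596 208.13990799] [ 1.35071749  0.52830786 -0.97214333]
"dr": [-5.5, -27.0, 18.7] "translation": [7.19, 17.89, 8.21] rows>=3.4 tcp [542.2 110.1  53.1]
```

View pics/s3.png

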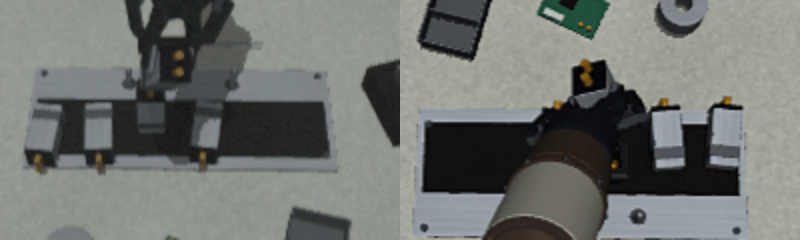

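Holding the cap works, but a +60° pitch is out of reach and the arm drifted aside to about (579,-24,208). I'll return to a reachable pitch of about 35° over the spot and look at the joint margin.

```bash
python3 - <<'E'
from h import *
s,R=toolrot();print(s['qpos'].round(3),R[:,2])
go([526,110.7,170],-2,30,True)
E
```

```text
[ 0.029  0.099 -0.907  1.677 -0.203 -3.009] [ 0.54767558 -0.18412021 -0.81618087]
"dr": [-10.0, 2.7, 16.5] "translation": [2.74, 15.03, -0.39] rows>=2.4 tcp [535.3 110.4 153.8]
```

```bash
python3 - <<'E'
s=open('h.py').read()
s=s.replace("def pose(yaw,p=0): return Ro.from_euler('ZYX',[yaw,-p,0],degrees=True).as_matrix()@R0","def pose(yaw,p=0,f=0): return Ro.from_euler('ZXY',[yaw,f,-p],degrees=True).as_matrix()@R0")
s=s.replace("grip=False,frm=None)","grip=False,frm=None,f=0)").replace("T=pose(yaw,p);","T=pose(yaw,p,f);")
open('h.py','w').write(s)
E
python3 - <<'E'
from h import *
go([526,110.7,180],-2,10,True)
E
```

```text
"dr": [-12.8, 22.5, 14.6] "translation": [2.85, 14.9, -1.36] rows>=2.8 tcp [529.2 110.6 161.6]
```

```bash
python3 -m creep '[{"dr":[-4,8,5],"translation":[0.9,5,-0.5],"claw":0.2},{"dr":[-8,15,10],"translation":[1.9,10,-0.9],"claw":0.2},{"dr":[-12.8,22.5,14.6],"translation":[2.9,14.9,-1.4],"claw":0.2},{"dr":[-12.8,22.5,14.6],"translation":[2.9,14.9,-1.4],"claw":0.2},{"dr":[-12.8,22.5,14.6],"translation":[2.9,14.9,-1.4],"claw":0.2}]'
python3 - <<'E'
from h import *
print(r.observe()['qpos'].round(2))
A=go([526,110.7,180],-2,15,True,f=28)
E
```

```text
t: 8.32
tcp_pos: [550.0, 75.7, 177.7]
tcp_rot: [0.011, 2.888, -0.084]
ft_force: [1.5, -3.1, -0.8]
gripper_width: 0.458
finger_force: 62.4
[ 0.51  0.21 -0.52  0.28 -0.67 -2.3 ]
"dr": [-29.9, -0.8, 9.0] "translation": [2.17, 4.37, 0.6] rows>=2.9 tcp [531.1 119.  164.1]
```

```bash
python3 -m creep '[{"dr":[-10,0,3],"translation":[0.7,1.5,0.2],"claw":0.2},{"dr":[-20,0,6],"translation":[1.4,3,0.4],"claw":0.2},{"dr":[-29.9,-0.8,9],"translation":[2.2,4.4,0.6],"claw":0.2},{"dr":[-29.9,-0.8,9],"translation":[2.2,4.4,0.6],"claw":0.2},{"dr":[-29.9,-0.8,9],"translation":[2.2,4.4,0.6],"claw":0.2}]'
python3 - <<'E'
from h import *
print(r.observe()['qpos'].round(2))
A=go([526,110.7,180],-2,15,True,f=28)
A=go([526,110.7,180],-2,38,True,f=28)
A=go([526,110.7,180],-2,60,True,f=28)
E
```

```text
t: 8.95
tcp_pos: [533.0, 117.2, 164.5]
tcp_rot: [0.136, 2.788, 0.685]
ft_force: [0.0, 0.1, -3.1]
gripper_width: 0.457
finger_force: 62.5
[ 0.27  0.21 -0.34 -0.59 -0.69 -1.54]
"dr": [-0.1, 0.3, 0.3] "translation": [0.22, 0.13, 0.07] rows>=0.0 tcp [531.1 119.  164.1]
"dr": [-0.1, -22.7, 0.3] "translation": [-0.51, 0.13, -0.08] rows>=2.1 tcp [537.7 117.2 167. ]
"dr": [-0.0, -44.7, 0.3] "translation": [-1.1, 0.13, -0.47] rows>=4.2 tcp [542.3 114.5 171.7]
```

j4 is moving the right way. I'll continue around on the +y side.

```bash
python3 -m creep '[{"dr":[0,-10,0],"translation":[-0.2,0.1,0],"claw":0.2},{"dr":[0,-20,0],"translation":[-0.5,0.1,-0.1],"claw":0.2},{"dr":[0,-30,0],"translation":[-0.7,0.1,-0.2],"claw":0.2},{"dr":[0,-40,0],"translation":[-1,0.1,-0.4],"claw":0.2},{"dr":[0,-44.7,0.3],"translation":[-1.1,0.1,-0.5],"claw":0.2}]'
python3 - <<'E'
from h import *
print(r.observe()['qpos'].round(2))
A=go([526,110.7,180],-2,60,True,f=28)
A=go([526,110.7,140],-2,60,True)
E
```

```text
t: 9.57
tcp_pos: [517.1, 114.4, 149.1]
tcp_rot: [0.262, 2.311, 0.586]
ft_force: [-0.4, -0.1, -2.7]
gripper_width: 0.456
finger_force: 62.6
[ 0.14  0.13 -0.53 -1.38 -0.24 -0.67]
"dr": [1.1, -16.7, -0.2] "translation": [-3.18, 1.15, 0.33] rows>=1.6 tcp [542.3 114.5 171.7]
"dr": [18.5, -16.1, -22.2] "translation": [-0.83, -1.22, 2.78] rows>=3.1 tcp [542.2 110.1 130.6]
```

```bash
python3 -m creep '[{"dr":[0,-8,0],"translation":[-1.6,0.5,0.1],"claw":0.2},{"dr":[0.5,-16.7,0],"translation":[-3.2,1.1,0.3],"claw":0.2},{"dr":[1,-16.7,0],"translation":[-3.2,1.1,0.3],"claw":0.2},{"dr":[1,-16.7,0],"translation":[-3.2,1.1,0.3],"claw":0.2},{"dr":[1,-16.7,0],"translation":[-3.2,1.1,0.3],"claw":0.2}]'
python3 - <<'E'
from h import *
print(r.observe()['qpos'].round(2))
A=go([526,110.7,180],-2,60,True,f=28)
A=go([526,110.7,140],-2,60,True)
E
```

```text
t: 10.2
tcp_pos: [542.6, 111.9, 171.2]
tcp_rot: [0.336, 2.037, 0.488]
ft_force: [0.1, 0.2, -2.7]
gripper_width: 0.455
finger_force: 62.6
[-0.23  0.21 -0.76 -2.38 -0.61  0.57]
"dr": [-0.2, 0.0, -0.3] "translation": [0.08, 0.26, 0.0] rows>=0.0 tcp [542.3 114.5 171.7]
"dr": [13.8, -0.0, -24.5] "translation": [3.04, -2.07, 1.72] rows>=2.6 tcp [542.2 110.1 130.6]
```

Flipped. Now I straighten up and check the tilt of the held cap.

```bash
python3 -m creep '[{"dr":[4.6,0,-8.2],"translation":[1,-0.7,0.6],"claw":0.2},{"dr":[9.2,0,-16.4],"translation":[2,-1.4,1.2],"claw":0.2},{"dr":[13.8,0,-24.5],"translation":[3,-2.1,1.7],"claw":0.2},{"dr":[13.8,0,-24.5],"translation":[3,-2.1,1.7],"claw":0.2},{"dr":[13.8,0,-24.5],"translation":[3,-2.1,1.7],"claw":0.2}]'
python3 - <<'E'
from h import *
print(r.observe()['qpos'].round(2))
A=go([524,110.7,70],-2,60,True)
A=go([524,110.7,64],-2,60,True)
a,_=get_image('scene');b,_=get_image('top')
cv2.imwrite('pics/s4.png',np.hstack([cv2.resize(i[130:270,x:x+160,::-1],None,fx=2.5,fy=2.5,interpolation=2) for i,x in((a,280),(b,220))]))
E
```

```text
t: 10.82
tcp_pos: [541.6, 111.3, 130.3]
tcp_rot: [0.034, 2.097, -0.016]
ft_force: [-0.6, 1.2, -1.9]
gripper_width: 0.455
finger_force: 62.6
[-0.14  0.33 -1.   -3.   -0.8   1.53]
"dr": [0.3, -0.1, -0.0] "translation": [6.1, -0.14, 3.38] rows>=1.1 tcp [540.2 110.1  60.6]
"dr": [0.3, -0.1, -0.0] "translation": [6.61, -0.14, 3.68] rows>=1.2 tcp [540.2 110.1  54.6]
```

View pics/s4.png

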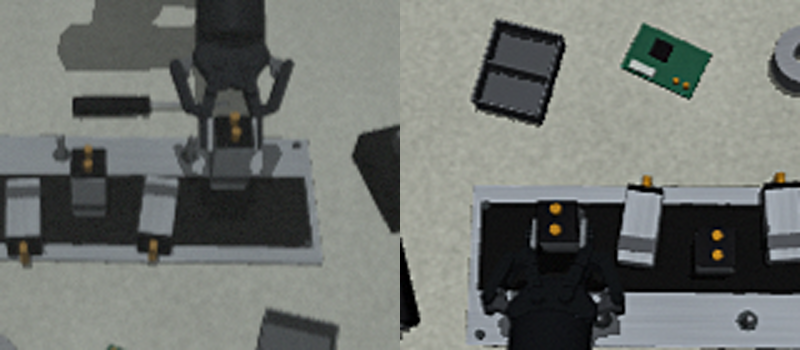

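The held cap is upright over the lane at (558,225) in the right crop. Lowering it.

```bash
python3 -m creep '[{"dr":[0.3,0,0],"translation":[2.5,-0.1,1.4],"claw":0.2},{"dr":[0.3,0,0],"translation":[5,-0.1,2.7],"claw":0.2},{"dr":[0.3,0,0],"translation":[6.1,-0.1,3.4],"claw":0.2},{"dr":[0.3,0,0],"translation":[6.3,-0.1,3.5],"claw":0.2},{"dr":[0.3,0,0],"translation":[6.4,-0.1,3.6],"claw":0.2}]'
python3 -m creep '[{"dr":[0,0,0],"translation":[0.1,0,0.05],"claw":0.2},{"dr":[0,0,0],"translation":[0.1,0,0.05],"claw":0.2}]'
python3 -m creep '[{"dr":[0,0,0],"translation":[0.1,0,0.05],"claw":0.2},{"dr":[0,0,0],"translation":[0.1,0,0.05],"claw":0.2}]'
```

```text
t: 11.55
tcp_pos: [542.5, 108.3, 58.8]
tcp_rot: [0.039, 2.092, -0.024]
ft_force: [0.5, 0.1, -1.7]
gripper_width: 0.459
finger_force: 62.6
t: 11.8
tcp_pos: [542.0, 108.3, 57.7]
tcp_rot: [0.039, 2.092, -0.025]
ft_force: [0.9, 0.1, -2.6]
gripper_width: 0.454
finger_force: 62.6
t: 12.05
tcp_pos: [541.7, 108.4, 55.9]
tcp_rot: [0.039, 2.093, -0.025]
ft_force: [0.0, -0.5, -2.0]
gripper_width: 0.453
finger_force: 62.6
```

```bash
for i in 1; do python3 -m creep '[{"dr":[0,0,0],"translation":[0.1,0,0.05],"claw":0.2},{"dr":[0,0,0],"translation":[0.15,0,0.08],"claw":0.2},{"dr":[0,0,0],"translation":[0.15,0,0.08],"claw":0.2}]'; done
python3 -m creep '[{"dr":[0,0,0],"translation":[0.09,0,0.05],"claw":0.2},{"dr":[0,0,0],"translation":[0.09,0,0.05],"claw":0.2}]'
python3 -m creep '[{"dr":[0,0,0],"translation":[0.09,0,0.05],"claw":0.2},{"dr":[0,0,0],"translation":[0.09,0,0.05],"claw":0.2}]'
```

```text
t: 12.42
tcp_pos: [541.6, 108.3, 53.9]
tcp_rot: [0.039, 2.094, -0.025]
ft_force: [0.7, -0.3, -1.8]
gripper_width: 0.463
finger_force: 62.6
t: 12.68
tcp_pos: [541.7, 108.4, 52.9]
tcp_rot: [0.039, 2.094, -0.025]
ft_force: [0.4, -1.0, -1.6]
gripper_width: 0.459
finger_force: 62.7
t: 12.92
tcp_pos: [541.8, 108.4, 52.8]
tcp_rot: [0.039, 2.091, -0.025]
ft_force: [-2.1, -0.2, 3.8]
gripper_width: 0.455
finger_force: 63.3
```

```bash
python3 -m creep '[{"dr":[0,0,0],"translation":[0,0,0],"claw":0.6},{"dr":[0,0,0],"translation":[0,0,0],"claw":0.6},{"dr":[0,0,0],"translation":[0,0,-2],"claw":0.6},{"dr":[0,0,0],"translation":[0,0,-6],"claw":0.6},{"dr":[0,0,0],"translation":[-4,0,-10],"claw":0.6}]'
python3 - <<'E'
from h import *
p,d=get_image('scene'); W=world('scene',d)
def blob(x,y,z0,z1,rad=40):
    m=(abs(W[...,0]-x)<rad)&(abs(W[...,1]-y)<rad)&(W[...,2]>z0)&(W[...,2]<z1); P=W[m]; 
    print(len(P),np.median(P,0) if len(P) else 0, np.ptp(P[:,:2],axis=0) if len(P) else 0)
blob(534,110,78,100); blob(519,-44,78,100)
print(r.observe()['qpos'].round(2))
A=go([548,60,200],-2,60,True,f=28)
B=go([548,60,200],-2,15,True,frm=A,f=28)
C=go([557.8+6.4,34.7-1.1,130],-9.7,-30,True,frm=B)
E
```

```text
t: 13.55
tcp_pos: [486.9, 103.6, 146.6]
tcp_rot: [0.033, 2.111, -0.01]
ft_force: [1.2, 0.4, 1.6]
gripper_width: 0.604
finger_force: 0.0
188 [544.09679381 105.90067289  91.17668442] [41.08991084 40.76834145]
180 [524.72847136 -43.95639822  91.2974009 ] [40.02471199 40.30390085]
[-0.21  0.16 -1.07 -2.9  -0.73  1.48]
"dr": [-13.3, 0.8, 24.7] "translation": [-6.45, -3.91, 5.78] rows>=2.6 tcp [564.3  63.8 191.7]
"dr": [0.0, 45.0, -0.0] "translation": [1.32, 0.0, -0.55] rows>=4.2 tcp [553.1  68.3 184.1]
"dr": [27.4, 42.1, 11.4] "translation": [0.91, -6.22, 4.57] rows>=4.8 tcp [555.   35.2 113.8]
```

Cap A is standing, about 4 mm off the lane centre. Flipping back and going to cap B.

```bash
python3 -m creep '[{"dr":[-4,0,8],"translation":[-2.2,-1.3,1.9],"claw":0.6},{"dr":[-9,0.5,16],"translation":[-4.4,-2.6,3.8],"claw":0.6},{"dr":[-13.3,0.8,24.7],"translation":[-6.5,-3.9,5.8],"claw":0.6},{"dr":[-13.3,0.8,24.7],"translation":[-6.5,-3.9,5.8],"claw":0.6},{"dr":[-13.3,0.8,24.7],"translation":[-6.5,-3.9,5.8],"claw":0.6}]'
python3 -m creep '[{"dr":[0,10,0],"translation":[0.3,0,-0.2],"claw":0.6},{"dr":[0,20,0],"translation":[0.6,0,-0.3],"claw":0.6},{"dr":[0,30,0],"translation":[0.9,0,-0.4],"claw":0.6},{"dr":[0,40,0],"translation":[1.2,0,-0.5],"claw":0.6},{"dr":[0,45,0],"translation":[1.3,0,-0.5],"claw":0.6}]'
python3 -c "
from h import *
print(r.observe()['qpos'].round(2))
B=go([548,60,200],-2,15,True,f=28)
plan(557.8,34.7,-9.5)" | head -7
```

```text
t: 14.22
tcp_pos: [569.6, 62.7, 174.5]
tcp_rot: [0.344, 2.062, 0.494]
ft_force: [0.2, 0.8, -0.3]
gripper_width: 0.601
finger_force: 0.0
t: 14.85
tcp_pos: [546.8, 73.0, 157.1]
tcp_rot: [0.223, 2.493, 0.694]
ft_force: [0.6, 0.1, -0.9]
gripper_width: 0.603
finger_force: 0.0
[ 0.1   0.18 -0.41 -0.94 -0.48 -1.1 ]
"dr": [3.4, 16.7, -0.5] "translation": [-1.9, 1.01, -1.81] rows>=1.6 tcp [553.1  68.3 184.1]
approach
"dr": [32.9, 58.1, 8.1] "translation": [0.17, -5.48, 1.94] rows>=6.3 tcp [555.   35.2 113.8]
down
"dr": [0.0, 0.0, 0.0] "translation": [-4.8, 0.0, 8.31] rows>=1.5 tcp [555.   35.2  17.8]
lift
```

```bash
python3 -m creep '[{"dr":[5,9,1],"translation":[0,-0.9,-1],"claw":0.6},{"dr":[10,18,2],"translation":[0,-1.8,-1],"claw":0.6},{"dr":[15,27,4],"translation":[0,-2.7,0],"claw":0.6},{"dr":[20,36,5],"translation":[0.1,-3.6,1],"claw":0.6},{"dr":[25,45,6],"translation":[0.1,-4.5,1.5],"claw":0.6}]'
python3 -c "
from h import *
plan(557.8,34.7,-9.5)" | head -2
```

```text
t: 15.48
tcp_pos: [554.6, 41.2, 123.2]
tcp_rot: [-0.235, -2.856, -0.243]
ft_force: [1.0, 1.4, -0.5]
gripper_width: 0.6
finger_force: 0.0
approach
"dr": [8.0, 14.0, 2.2] "translation": [-0.38, -0.71, 0.77] rows>=1.5 tcp [555.   35.2 113.8]
```

```bash
python3 -m creep '[{"dr":[4,7,1],"translation":[-0.2,-0.4,0.4],"claw":0.6},{"dr":[8,14,2.2],"translation":[-0.4,-0.7,0.8],"claw":0.6},{"dr":[8,14,2.2],"translation":[-0.4,-0.7,0.8],"claw":0.6},{"dr":[8,14,2.2],"translation":[-0.4,-0.7,0.8],"claw":0.6}]'
python3 - <<'E'
from h import *
print(r.observe()['tcp_pos'])
go([564.2,33.6,34],-9.5,-30,True)
p,d=get_image('scene'); W=world('scene',d); z=W[...,2]
for y in(34.7,-120,-199.6):
    m=(abs(W[...,1]-y)<34)&(W[...,0]>490)&(W[...,0]<625)&(z>40)&(z<56); P=W[m]
    if len(P)>10: q=cv2.minAreaRect(P[:,:2].astype(np.float32)); print(len(P),np.round(q[0],1),np.round(q[1],1),round(q[2],1))
E
```

```text
t: 15.98
tcp_pos: [555.1, 35.3, 113.6]
tcp_rot: [-0.217, -2.616, -0.064]
ft_force: [-0.4, -0.2, 0.3]
gripper_width: 0.602
finger_force: 0.0
[555.12741781  35.25604467 113.5766169 ]
"dr": [0.3, 0.3, 0.1] "translation": [-4.73, -0.06, 8.33] rows>=1.5 tcp [555.   35.1  17.8]
230 [573.1  31.9] [39.8 67.4] 80.8
361 [ 556.7 -121.4] [95.  38.6] 2.0
374 [ 557.1 -200.2] [40.8 97.2] 82.5
```

```bash

python3 -m creep '[{"dr":[0,0,0],"translation":[-2.4,0,4.1],"claw":0.6},{"dr":[0,0,0],"translation":[-4.7,0,8.2],"claw":0.6},{"dr":[0,0,0],"translation":[-4.7,0,8.2],"claw":0.6},{"dr":[0,0,0],"translation":[-4.7,0,8.2],"claw":0.2},{"dr":[0,0,0],"translation":[-4.7,0,8.2],"claw":0.2}]' 60
python3 -m creep '[{"dr":[0,0,0],"translation":[0,0,0],"claw":0.2},{"dr":[0,0,0],"translation":[0,0,0],"claw":0.2},{"dr":[0,0,0],"translation":[2,0,-3.4],"claw":0.2},{"dr":[0,0,0],"translation":[5,0,-8.6],"claw":0.2},{"dr":[0,0,0],"translation":[7.5,0,-13],"claw":0.2}]'
python3 - <<'E'
from h import *
A=go([530,40,185],-2,15,True,f=28)
B=go([526,33.6,180],-2,60,True,frm=A,f=28)
B=go([524,33.6,140],-2,60,True,frm=B)
E
```

```text
t: 16.65
tcp_pos: [557.5, 35.9, 21.5]
tcp_rot: [-0.217, -2.621, -0.066]
ft_force: [0.6, 0.4, -2.4]
gripper_width: 0.461
finger_force: 63.3
t: 17.27
tcp_pos: [555.0, 35.1, 171.0]
tcp_rot: [-0.217, -2.617, -0.064]
ft_force: [-0.4, -0.1, -1.6]
gripper_width: 0.455
finger_force: 63.5
"dr": [-27.1, -41.8, -11.1] "translation": [1.79, 0.97, 1.25] rows>=4.8 tcp [535.1  48.3 169.1]
"dr": [-0.0, -45.0, 0.0] "translation": [-0.92, -0.81, -0.52] rows>=4.2 tcp [542.3  37.4 171.7]
"dr": [14.0, 0.0, -24.2] "translation": [3.06, -2.32, 1.54] rows>=2.6 tcp [540.2  33.  130.6]
```

```bash

python3 -m creep '[{"dr":[-5.4,-8.4,-2.2],"translation":[0.4,0.2,0.3],"claw":0.2},{"dr":[-10.8,-16.7,-4.4],"translation":[0.7,0.4,0.5],"claw":0.2},{"dr":[-16.3,-25,-6.7],"translation":[1.1,0.6,0.8],"claw":0.2},{"dr":[-21.7,-33.4,-8.9],"translation":[1.4,0.8,1],"claw":0.2},{"dr":[-27.1,-41.8,-11.1],"translation":[1.8,1,1.2],"claw":0.2}]'
python3 -m creep '[{"dr":[0,-10,0],"translation":[-0.2,-0.2,-0.1],"claw":0.2},{"dr":[0,-20,0],"translation":[-0.4,-0.4,-0.2],"claw":0.2},{"dr":[0,-30,0],"translation":[-0.6,-0.5,-0.3],"claw":0.2},{"dr":[0,-40,0],"translation":[-0.8,-0.7,-0.4],"claw":0.2},{"dr":[0,-45,0],"translation":[-0.9,-0.8,-0.5],"claw":0.2}]'
python3 - <<'E'
from h import *
print(r.observe()['qpos'].round(2))
A=go([526,33.6,180],-2,60,True,f=28)
E
```

```text
t: 17.9
tcp_pos: [534.2, 48.7, 168.1]
tcp_rot: [0.139, 2.788, 0.69]
ft_force: [-0.1, -0.1, -1.6]
gripper_width: 0.462
finger_force: 63.5
t: 18.52
tcp_pos: [526.4, 47.8, 157.5]
tcp_rot: [0.282, 2.23, 0.575]
ft_force: [-2.1, 0.5, -3.8]
gripper_width: 0.457
finger_force: 63.6
[-0.14  0.14 -0.54 -1.56 -0.43 -0.33]
"dr": [1.5, -12.0, -0.5] "translation": [-2.37, -0.19, 0.06] rows>=1.1 tcp [542.3  37.4 171.7]
```

```bash

python3 -m creep '[{"dr":[1,-6,0],"translation":[-1.2,-0.1,0],"claw":0.2},{"dr":[1.5,-12,-0.5],"translation":[-2.4,-0.2,0.1],"claw":0.2},{"dr":[1.5,-12,-0.5],"translation":[-2.4,-0.2,0.1],"claw":0.2},{"dr":[6,-12,-8],"translation":[-1.4,-1,0.6],"claw":0.2},{"dr":[11,-12,-17],"translation":[-0.4,-1.8,1.1],"claw":0.2}]'
python3 - <<'E'
from h import *
print(r.observe()['qpos'].round(2))
B=go([523,33.6,140],-2,60,True)
B=go([523,33.6,65],-2,60,True,frm=B)
E
```

```text
t: 19.15
tcp_pos: [538.1, 35.0, 148.4]
tcp_rot: [0.131, 2.071, 0.211]
ft_force: [-0.5, 1.1, -3.1]
gripper_width: 0.458
finger_force: 63.5
[-0.39  0.24 -0.79 -2.34 -0.63  0.9 ]
"dr": [7.3, 0.6, -9.4] "translation": [1.43, -0.55, 0.92] rows>=1.1 tcp [539.2  33.  130.6]
"dr": [0.0, 0.0, 0.0] "translation": [6.5, 0.0, 3.75] rows>=1.2 tcp [539.2  33.   55.6]
```

```bash

python3 -m creep '[{"dr":[3.6,0.3,-4.7],"translation":[0.7,-0.3,0.5],"claw":0.2},{"dr":[7.3,0.6,-9.4],"translation":[1.4,-0.5,0.9],"claw":0.2},{"dr":[7.3,0.6,-9.4],"translation":[1.4,-0.5,0.9],"claw":0.2},{"dr":[7.3,0.6,-9.4],"translation":[1.4,-0.5,0.9],"claw":0.2}]'
python3 - <<'E'
from h import *
print(r.observe()['qpos'].round(2))
B=go([523,33.6,66.5],-2,60,True)
E
```

```text
t: 19.65
tcp_pos: [540.0, 34.0, 132.0]
tcp_rot: [0.041, 2.092, -0.013]
ft_force: [-0.5, -0.2, -2.3]
gripper_width: 0.46
finger_force: 63.6
[-0.38  0.3  -0.92 -2.68 -0.72  1.38]
"dr": [0.2, 0.1, -0.4] "translation": [6.53, -0.16, 3.66] rows>=1.2 tcp [539.2  33.   57.1]
```

```bash

python3 -m creep '[{"dr":[0,0,0],"translation":[2,0,1.1],"claw":0.2},{"dr":[0,0,0],"translation":[4.3,-0.1,2.4],"claw":0.2},{"dr":[0,0,0],"translation":[6,-0.1,3.4],"claw":0.2},{"dr":[0,0,0],"translation":[6.5,-0.1,3.7],"claw":0.2},{"dr":[0,0,0],"translation":[6.5,-0.1,3.7],"claw":0.2}]'
python3 -m creep '[{"dr":[0,0,0],"translation":[0.12,0,0.07],"claw":0.2},{"dr":[0,0,0],"translation":[0.12,0,0.07],"claw":0.2}]'
python3 -m creep '[{"dr":[0,0,0],"translation":[0.12,0,0.07],"claw":0.2},{"dr":[0,0,0],"translation":[0.12,0,0.07],"claw":0.2}]'
```

```text
t: 20.27
tcp_pos: [540.1, 33.2, 57.1]
tcp_rot: [0.041, 2.092, -0.015]
ft_force: [-0.1, 0.1, -2.5]
gripper_width: 0.458
finger_force: 63.6
t: 20.52
tcp_pos: [539.9, 33.3, 56.6]
tcp_rot: [0.04, 2.09, -0.016]
ft_force: [0.7, -0.9, -2.6]
gripper_width: 0.455
finger_force: 63.6
t: 20.78
tcp_pos: [539.6, 33.4, 54.3]
tcp_rot: [0.041, 2.092, -0.015]
ft_force: [-1.0, 0.8, -1.5]
gripper_width: 0.453
finger_force: 63.6
```

```bash

python3 -m creep '[{"dr":[0,0,0],"translation":[0.1,0,0.06],"claw":0.2},{"dr":[0,0,0],"translation":[0.1,0,0.06],"claw":0.2}]'
python3 -m creep '[{"dr":[0,0,0],"translation":[0.08,0,0.05],"claw":0.2},{"dr":[0,0,0],"translation":[0.08,0,0.05],"claw":0.2}]'
```

```text
t: 21.02
tcp_pos: [539.8, 33.5, 53.9]
tcp_rot: [0.041, 2.09, -0.015]
ft_force: [-2.2, -1.6, 3.6]
gripper_width: 0.456
finger_force: 64.2
t: 21.28
tcp_pos: [540.0, 33.5, 53.9]
tcp_rot: [0.04, 2.087, -0.015]
ft_force: [-5.0, -0.8, 8.7]
gripper_width: 0.46
finger_force: 64.8
```

```bash
python3 -m creep '[{"dr":[0,0,0],"translation":[0,0,0],"claw":0.6},{"dr":[0,0,0],"translation":[0,0,0],"claw":0.6},{"dr":[0,0,0],"translation":[0,0,-2],"claw":0.6},{"dr":[0,0,0],"translation":[0,0,-6],"claw":0.6},{"dr":[0,0,0],"translation":[-6,0,-10],"claw":0.6}]'
python3 - <<'E'
from h import *
p,d=get_image('scene'); W=world('scene',d); z=W[...,2]
for x,y in((538,108),(535,33),(519,-44)):
    m=(abs(W[...,0]-x)<40)&(abs(W[...,1]-y)<30)&(z>78)&(z<100);P=W[m];print(len(P),np.median(P,0),np.ptp(P[:,:2],axis=0))
for y in(-120,-199.6):
    m=(abs(W[...,1]-y)<37)&(W[...,0]>490)&(W[...,0]<625)&(z>40)&(z<56); P=W[m]
    q=cv2.minAreaRect(P[:,:2].astype(np.float32)); print(len(P),np.round(q[0],1),np.round(q[1],1),round(q[2],1))
print(r.observe()['qpos'].round(2))
A=go([548,-90,215],-2,60,True,f=28)
B=go([548,-110,210],-2,15,True,frm=A,f=28)
E
```

```text
t: 21.9
tcp_pos: [485.4, 35.0, 132.6]
tcp_rot: [0.041, 2.106, -0.002]
ft_force: [1.3, -0.1, -0.7]
gripper_width: 0.597
finger_force: 0.0
186 [543.68508367 106.38630414  91.47119444] [40.17652207 40.38074383]
179 [543.17055837  31.5977726   91.25643794] [41.42061201 38.67412204]
183 [526.5605757  -44.12192763  91.15926634] [42.20614878 40.35809573]
364 [ 557.5 -121.7] [96.4 38.3] 1.2
376 [ 556.  -199.7] [40.9 96.7] 82.3
[-0.44  0.18 -1.   -2.58 -0.73  1.34]
"dr": [-13.5, 1.3, 24.7] "translation": [-8.75, -11.88, 4.51] rows>=2.6 tcp [564.3 -86.2 206.7]
"dr": [0.0, 45.0, -0.0] "translation": [0.86, -2.0, -0.74] rows>=4.2 tcp [ 553.1 -101.7  194.1]
```

```bash
python3 -m creep '[{"dr":[-2,0,4],"translation":[-4,-1,2],"claw":0.6},{"dr":[-5,0.5,10],"translation":[-8.7,-4,4.5],"claw":0.6},{"dr":[-13.5,1.3,24.7],"translation":[-8.7,-11.9,4.5],"claw":0.6},{"dr":[-13.5,1.3,24.7],"translation":[-8.7,-11.9,4.5],"claw":0.6},{"dr":[-13.5,1.3,24.7],"translation":[-8.7,-11.9,4.5],"claw":0.6}]'
python3 -m creep '[{"dr":[0,10,0],"translation":[0.2,-0.5,-0.2],"claw":0.6},{"dr":[0,20,0],"translation":[0.4,-1,-0.3],"claw":0.6},{"dr":[0,30,0],"translation":[0.6,-1.5,-0.5],"claw":0.6},{"dr":[0,40,0],"translation":[0.8,-2,-0.7],"claw":0.6},{"dr":[0,45,0],"translation":[0.9,-2,-0.7],"claw":0.6}]'
python3 -c "
from h import *
print(r.observe()['qpos'].round(2))
plan(557.1,-120.9,1.6)" | head -3
```

```text
t: 22.58
tcp_pos: [564.7, -78.5, 185.7]
tcp_rot: [0.331, 2.061, 0.494]
ft_force: [1.7, 0.4, -0.4]
gripper_width: 0.598
finger_force: 0.0
t: 23.2
tcp_pos: [552.2, -94.6, 172.7]
tcp_rot: [0.144, 2.808, 0.687]
ft_force: [0.6, 0.2, -0.5]
gripper_width: 0.599
finger_force: 0.0
[-0.19  0.31 -0.15 -0.61 -1.   -1.17]
approach
"dr": [28.7, 44.1, -0.0] "translation": [0.66, -5.06, 3.94] rows>=4.9 tcp [ 554.3 -121.   113.8]
```

```bash
python3 -m creep '[{"dr":[5.7,8.8,0],"translation":[0.1,-1,0],"claw":0.6},{"dr":[11.4,17.6,0],"translation":[0.3,-2,0.8],"claw":0.6},{"dr":[17.2,26.4,0],"translation":[0.4,-3,1.6],"claw":0.6},{"dr":[23,35.2,0],"translation":[0.5,-4,2.8],"claw":0.6},{"dr":[28.7,44.1,0],"translation":[0.7,-5.1,3.9],"claw":0.6}]'
python3 -c "
from h import *
plan(557.1,-120.9,1.6)" | head -4
```

```text
t: 23.82
tcp_pos: [555.4, -122.0, 114.4]
tcp_rot: [0.033, -2.618, 0.011]
ft_force: [-0.4, -0.7, -0.1]
gripper_width: 0.6
finger_force: 0.0
approach
"dr": [-0.0, 0.0, -0.2] "translation": [0.07, 0.1, 0.11] rows>=0.0 tcp [ 554.3 -121.   113.8]
down
"dr": [0.0, 0.0, 0.0] "translation": [-4.8, -0.0, 8.31] rows>=1.5 tcp [ 554.3 -121.    17.8]
```

```bash

python3 -m creep '[{"dr":[0,0,0],"translation":[-2.4,0.1,4.1],"claw":0.6},{"dr":[0,0,0],"translation":[-4.7,0.1,8.2],"claw":0.6},{"dr":[0,0,0],"translation":[-4.7,0.1,8.2],"claw":0.6},{"dr":[0,0,0],"translation":[-4.7,0.1,8.2],"claw":0.2},{"dr":[0,0,0],"translation":[-4.7,0.1,8.2],"claw":0.2}]' 60
python3 -m creep '[{"dr":[0,0,0],"translation":[0,0,0],"claw":0.2},{"dr":[0,0,0],"translation":[0,0,0],"claw":0.2},{"dr":[0,0,0],"translation":[2,0,-3.4],"claw":0.2},{"dr":[0,0,0],"translation":[5,0,-8.6],"claw":0.2},{"dr":[0,0,0],"translation":[7.5,0,-13],"claw":0.2}]'
python3 - <<'E'
from h import *
A=go([530,-121,185],-2,15,True,f=28)
B=go([523,-121,180],-2,60,True,frm=A,f=28)
B=go([517,-121,140],-2,60,True,frm=B)
E
```

```text
t: 24.45
tcp_pos: [558.8, -120.4, 22.1]
tcp_rot: [0.031, -2.631, 0.006]
ft_force: [0.5, -1.7, -1.4]
gripper_width: 0.455
finger_force: 64.1
t: 25.08
tcp_pos: [556.5, -120.4, 172.7]
tcp_rot: [0.031, -2.628, 0.007]
ft_force: [0.7, 0.4, -2.2]
gripper_width: 0.458
finger_force: 64.2
"dr": [-28.9, -44.3, -0.3] "translation": [1.67, 0.82, 1.36] rows>=4.9 tcp [ 535.1 -112.7  169.1]
"dr": [-0.0, -45.0, 0.0] "translation": [-0.54, -0.26, -0.31] rows>=4.2 tcp [ 539.3 -117.2  171.7]
"dr": [14.0, 0.0, -24.2] "translation": [3.26, -2.34, 1.19] rows>=2.6 tcp [ 533.2 -121.6  130.6]
```

```bash

python3 -m creep '[{"dr":[-5.8,-8.8,0],"translation":[0.3,0.2,0.3],"claw":0.2},{"dr":[-11.6,-17.7,0],"translation":[0.7,0.3,0.5],"claw":0.2},{"dr":[-17.4,-26.5,0],"translation":[1,0.5,0.8],"claw":0.2},{"dr":[-23.1,-35.4,0],"translation":[1.3,0.7,1.1],"claw":0.2},{"dr":[-28.9,-44.3,-0.3],"translation":[1.7,0.8,1.4],"claw":0.2}]'
python3 -m creep '[{"dr":[0,-10,0],"translation":[-0.1,-0.1,-0.1],"claw":0.2},{"dr":[0,-20,0],"translation":[-0.2,-0.1,-0.1],"claw":0.2},{"dr":[0,-30,0],"translation":[-0.3,-0.2,-0.2],"claw":0.2},{"dr":[0,-40,0],"translation":[-0.5,-0.2,-0.3],"claw":0.2},{"dr":[0,-45,0],"translation":[-0.5,-0.3,-0.3],"claw":0.2}]'
python3 - <<'E'
from h import *
print(r.observe()['qpos'].round(2))
A=go([523,-121,180],-2,60,True,f=28)
B=go([517,-121,140],-2,60,True)
E
```

```text
t: 25.7
tcp_pos: [533.9, -112.6, 167.6]
tcp_rot: [0.139, 2.787, 0.693]
ft_force: [-1.2, -0.1, -3.0]
gripper_width: 0.459
finger_force: 64.3
t: 26.32
tcp_pos: [536.2, -114.0, 167.5]
tcp_rot: [0.318, 2.068, 0.507]
ft_force: [-1.9, 2.1, -3.3]
gripper_width: 0.458
finger_force: 64.4
[-0.61  0.24 -0.51 -1.64 -0.74  0.04]
"dr": [0.5, -2.0, -0.0] "translation": [-0.61, -0.07, 0.0] rows>=0.2 tcp [ 539.3 -117.2  171.7]
"dr": [14.9, -1.9, -24.0] "translation": [2.6, -2.42, 1.28] rows>=2.7 tcp [ 533.2 -121.6  130.6]
```

```bash

python3 -m creep '[{"dr":[5,-1.9,-8],"translation":[0.6,-0.8,0.4],"claw":0.2},{"dr":[10,-1.9,-16],"translation":[1.6,-1.6,0.8],"claw":0.2},{"dr":[14.9,-1.9,-24],"translation":[2.6,-2.4,1.3],"claw":0.2},{"dr":[14.9,-1.9,-24],"translation":[2.6,-2.4,1.3],"claw":0.2},{"dr":[14.9,-1.9,-24],"translation":[2.6,-2.4,1.3],"claw":0.2}]'
python3 - <<'E'
from h import *
print(r.observe()['qpos'].round(2))
B=go([517,-121,67],-2,60,True)
E
```

```text
t: 26.95
tcp_pos: [533.0, -121.3, 129.5]
tcp_rot: [0.038, 2.099, -0.016]
ft_force: [0.6, -0.1, -1.8]
gripper_width: 0.455
finger_force: 64.4
[-0.65  0.28 -0.67 -2.08 -0.61  0.93]
"dr": [0.2, -0.3, -0.2] "translation": [6.19, -0.06, 3.64] rows>=1.1 tcp [ 533.2 -121.6   57.6]
```

```bash

python3 -m creep '[{"dr":[0,0,0],"translation":[2,0,1.1],"claw":0.2},{"dr":[0,0,0],"translation":[4.2,-0.1,2.4],"claw":0.2},{"dr":[0,0,0],"translation":[5.7,-0.1,3.4],"claw":0.2},{"dr":[0,0,0],"translation":[6.1,-0.1,3.6],"claw":0.2},{"dr":[0,0,0],"translation":[6.1,-0.1,3.6],"claw":0.2}]'
python3 -m creep '[{"dr":[0,0,0],"translation":[0.1,0,0.06],"claw":0.2},{"dr":[0,0,0],"translation":[0.1,0,0.06],"claw":0.2}]'
python3 -m creep '[{"dr":[0,0,0],"translation":[0.1,0,0.06],"claw":0.2},{"dr":[0,0,0],"translation":[0.1,0,0.06],"claw":0.2}]'
```

```text
t: 27.58
tcp_pos: [534.3, -122.4, 59.2]
tcp_rot: [0.038, 2.097, -0.017]
ft_force: [0.6, 0.4, -1.7]
gripper_width: 0.458
finger_force: 64.4
t: 27.82
tcp_pos: [534.4, -122.2, 58.8]
tcp_rot: [0.037, 2.096, -0.018]
ft_force: [-0.8, 0.4, -1.7]
gripper_width: 0.454
finger_force: 64.4
t: 28.08
tcp_pos: [534.1, -122.2, 56.8]
tcp_rot: [0.038, 2.097, -0.017]
ft_force: [0.3, 0.5, -2.1]
gripper_width: 0.459
finger_force: 64.4
```

```bash

python3 -m creep '[{"dr":[0,0,0],"translation":[0.1,0,0.06],"claw":0.2},{"dr":[0,0,0],"translation":[0.1,0,0.06],"claw":0.2}]'
python3 -m creep '[{"dr":[0,0,0],"translation":[0.08,0,0.05],"claw":0.2},{"dr":[0,0,0],"translation":[0.08,0,0.05],"claw":0.2}]'
```

```text
t: 28.32
tcp_pos: [534.3, -122.2, 55.7]
tcp_rot: [0.038, 2.097, -0.017]
ft_force: [0.2, -0.2, -1.0]
gripper_width: 0.456
finger_force: 64.7
t: 28.58
tcp_pos: [534.6, -122.1, 55.6]
tcp_rot: [0.038, 2.094, -0.017]
ft_force: [-2.2, 0.3, 5.3]
gripper_width: 0.457
finger_force: 65.3
```

```bash
python3 -m creep '[{"dr":[0,0,0],"translation":[0,0,0],"claw":0.6},{"dr":[0,0,0],"translation":[0,0,0],"claw":0.6},{"dr":[0,0,0],"translation":[0,0,-2],"claw":0.6},{"dr":[0,0,0],"translation":[0,0,-6],"claw":0.6},{"dr":[0,0,0],"translation":[-6,0,-10],"claw":0.6}]'
cat > chk.py <<'E'
from h import *
p,d=get_image('scene'); W=world('scene',d); z=W[...,2]
for x,y in((538,108),(535,33),(519,-44),(525,-121),(525,-190)):
    m=(abs(W[...,0]-x)<40)&(abs(W[...,1]-y)<30)&(z>78)&(z<100);P=W[m];print(len(P),*( (np.median(P,0).round(1),np.ptp(P[:,:2],axis=0).round(1)) if len(P) else ()))
for y in(-199.6,):
    m=(abs(W[...,1]-y)<37)&(W[...,0]>490)&(W[...,0]<625)&(z>40)&(z<56); P=W[m]
    if len(P)>9: q=cv2.minAreaRect(P[:,:2].astype(np.float32)); print(len(P),np.round(q[0],1),np.round(q[1],1),round(q[2],1))
E
python3 chk.py; python3 - <<'E'
from h import *
print(r.observe()['qpos'].round(2))
A=go([548,-170,215],-2,60,True,f=28)
B=go([548,-190,210],-2,15,True,frm=A,f=28)
E
```

```text
t: 29.2
tcp_pos: [476.8, -116.0, 116.7]
tcp_rot: [0.037, 2.112, 0.004]
ft_force: [1.6, 0.9, 0.4]
gripper_width: 0.602
finger_force: 0.0
189 [543.6 105.9  91.2] [40.3 40.5]
180 [542.9  31.1  91.5] [40.2 38.4]
179 [526.2 -44.2  90.8] [41.  40.5]
188 [ 535.6 -119.6   91.4] [42.7 40.9]
0
366 [ 556.6 -199.9] [40.3 98.1] 81.9
[-0.75  0.24 -0.76 -2.02 -0.7   0.97]
"dr": [-13.2, -0.1, 24.2] "translation": [-11.18, -4.62, 3.33] rows>=2.6 tcp [ 564.3 -166.2  206.7]
"dr": [0.0, 45.0, -0.0] "translation": [0.86, -2.0, -0.74] rows>=4.2 tcp [ 553.1 -181.7  194.1]
```

```bash
python3 -m creep '[{"dr":[-2,0,4],"translation":[-6,0,0],"claw":0.6},{"dr":[-5,0,10],"translation":[-11.2,-2,1.5],"claw":0.6},{"dr":[-13.2,0,24.2],"translation":[-11.2,-4.6,3.3],"claw":0.6},{"dr":[-13.2,0,24.2],"translation":[-11.2,-4.6,3.3],"claw":0.6},{"dr":[-13.2,0,24.2],"translation":[-11.2,-4.6,3.3],"claw":0.6}]'
python3 -m creep '[{"dr":[0,10,0],"translation":[0.2,-0.5,-0.2],"claw":0.6},{"dr":[0,20,0],"translation":[0.4,-1,-0.3],"claw":0.6},{"dr":[0,30,0],"translation":[0.6,-1.5,-0.5],"claw":0.6},{"dr":[0,40,0],"translation":[0.8,-2,-0.7],"claw":0.6},{"dr":[0,45,0],"translation":[0.9,-2,-0.7],"claw":0.6}]'
python3 -c "
from h import *
print(r.observe()['qpos'].round(2))
plan(556.4,-199.8,-7.7)" | head -3
```

```text
t: 29.88
tcp_pos: [566.4, -165.8, 200.1]
tcp_rot: [0.33, 2.046, 0.494]
ft_force: [0.3, 0.2, -0.2]
gripper_width: 0.599
finger_force: 0.0
t: 30.5
tcp_pos: [552.8, -178.9, 184.7]
tcp_rot: [0.137, 2.807, 0.702]
ft_force: [0.1, 0.7, -0.7]
gripper_width: 0.596
finger_force: 0.0
[-0.35  0.37 -0.04 -0.6  -1.14 -1.07]
approach
"dr": [27.8, 41.6, 9.6] "translation": [1.13, -5.17, 5.15] rows>=4.8 tcp [ 553.6 -199.4  113.8]
```

```bash
python3 -m creep '[{"dr":[5.6,8.3,1.9],"translation":[0.2,-1,0.2],"claw":0.6},{"dr":[11.1,16.6,3.8],"translation":[0.4,-2,1.2],"claw":0.6},{"dr":[16.7,25,5.8],"translation":[0.6,-3,2.4],"claw":0.6},{"dr":[22.2,33.3,7.7],"translation":[0.9,-4.1,3.8],"claw":0.6},{"dr":[27.8,41.6,9.6],"translation":[1.1,-5.2,5.1],"claw":0.6}]'
python3 -c "
from h import *
plan(556.4,-199.8,-7.7)" | head -4
```

```text
t: 31.12
tcp_pos: [553.3, -200.3, 114.2]
tcp_rot: [-0.179, -2.611, -0.047]
ft_force: [0.5, -0.6, 0.2]
gripper_width: 0.601
finger_force: 0.0
approach
"dr": [0.0, -0.1, -0.1] "translation": [-0.04, 0.09, 0.03] rows>=0.0 tcp [ 553.6 -199.4  113.8]
down
"dr": [0.0, 0.0, 0.0] "translation": [-4.8, -0.0, 8.31] rows>=1.5 tcp [ 553.6 -199.4   17.8]
```

```bash

python3 -m creep '[{"dr":[0,0,0],"translation":[-2.4,0.1,4.1],"claw":0.6},{"dr":[0,0,0],"translation":[-4.8,0.1,8.2],"claw":0.6},{"dr":[0,0,0],"translation":[-4.8,0.1,8.2],"claw":0.6},{"dr":[0,0,0],"translation":[-4.8,0.1,8.2],"claw":0.2},{"dr":[0,0,0],"translation":[-4.8,0.1,8.2],"claw":0.2}]' 60
python3 -m creep '[{"dr":[0,0,0],"translation":[0,0,0],"claw":0.2},{"dr":[0,0,0],"translation":[0,0,0],"claw":0.2},{"dr":[0,0,0],"translation":[2,0,-3.4],"claw":0.2},{"dr":[0,0,0],"translation":[5,0,-8.6],"claw":0.2},{"dr":[0,0,0],"translation":[7.5,0,-13],"claw":0.2}]'
python3 - <<'E'
from h import *
A=go([525,-192,185],-2,15,True,f=28)
B=go([518,-190,180],-2,60,True,frm=A,f=28)
E
```

```text
t: 31.75
tcp_pos: [556.5, -200.2, 22.0]
tcp_rot: [-0.181, -2.622, -0.049]
ft_force: [0.0, 0.3, -1.3]
gripper_width: 0.46
finger_force: 64.2
t: 32.38
tcp_pos: [554.7, -200.0, 172.6]
tcp_rot: [-0.181, -2.619, -0.048]
ft_force: [1.2, 0.2, -2.5]
gripper_width: 0.458
finger_force: 64.2
"dr": [-27.6, -42.3, -9.5] "translation": [2.14, 1.28, 1.63] rows>=4.8 tcp [ 530.1 -183.7  169.1]
"dr": [-0.0, -45.0, 0.0] "translation": [-0.5, -0.08, -0.22] rows>=4.2 tcp [ 534.3 -186.2  171.7]
```

```bash

python3 -m creep '[{"dr":[-5.5,-8.5,-1.9],"translation":[0.4,0.3,0.3],"claw":0.2},{"dr":[-11,-17,-3.8],"translation":[0.8,0.5,0.6],"claw":0.2},{"dr":[-16.5,-25.4,-5.7],"translation":[1.3,0.8,1],"claw":0.2},{"dr":[-22,-33.8,-7.6],"translation":[1.7,1,1.3],"claw":0.2},{"dr":[-27.6,-42.3,-9.5],"translation":[2.1,1.3,1.6],"claw":0.2}]'
python3 -m creep '[{"dr":[0,-10,0],"translation":[-0.1,0,-0.1],"claw":0.2},{"dr":[0,-20,0],"translation":[-0.2,0,-0.1],"claw":0.2},{"dr":[0,-30,0],"translation":[-0.3,-0.1,-0.2],"claw":0.2},{"dr":[0,-40,0],"translation":[-0.5,-0.1,-0.2],"claw":0.2},{"dr":[0,-45,0],"translation":[-0.5,-0.1,-0.2],"claw":0.2}]'
python3 - <<'E'
from h import *
print(r.observe()['qpos'].round(2))
B=go([513,-190,140],-2,60,True)
E
```

```text
t: 33.0
tcp_pos: [530.0, -183.2, 167.9]
tcp_rot: [0.139, 2.787, 0.69]
ft_force: [-0.3, -0.3, -3.2]
gripper_width: 0.456
finger_force: 64.4
t: 33.62
tcp_pos: [534.0, -186.0, 169.6]
tcp_rot: [0.33, 2.034, 0.485]
ft_force: [-1.8, 1.0, -2.8]
gripper_width: 0.458
finger_force: 64.5
[-0.74  0.29 -0.44 -1.59 -0.83  0.05]
"dr": [13.8, 0.2, -24.2] "translation": [3.03, -2.24, 1.2] rows>=2.6 tcp [ 529.2 -190.6  130.6]
```

```bash

python3 -m creep '[{"dr":[4.6,0,-8],"translation":[1,-0.7,0.4],"claw":0.2},{"dr":[9.2,0,-16],"translation":[2,-1.5,0.8],"claw":0.2},{"dr":[13.8,0,-24.2],"translation":[3,-2.2,1.2],"claw":0.2},{"dr":[13.8,0,-24.2],"translation":[3,-2.2,1.2],"claw":0.2},{"dr":[13.8,0,-24.2],"translation":[3,-2.2,1.2],"claw":0.2}]'
python3 - <<'E'
from h import *
print(r.observe()['qpos'].round(2))
B=go([513,-190,67],-2,60,True)
E
```

```text
t: 34.25
tcp_pos: [529.5, -190.1, 130.5]
tcp_rot: [0.035, 2.095, -0.018]
ft_force: [0.7, 0.1, -2.8]
gripper_width: 0.459
finger_force: 64.4
[-0.74  0.3  -0.57 -1.88 -0.63  0.78]
"dr": [0.2, -0.1, -0.0] "translation": [6.32, -0.06, 3.62] rows>=1.2 tcp [ 529.2 -190.6   57.6]
```

```bash

python3 -m creep '[{"dr":[0,0,0],"translation":[2,0,1.1],"claw":0.2},{"dr":[0,0,0],"translation":[4.2,0,2.4],"claw":0.2},{"dr":[0,0,0],"translation":[5.8,0,3.4],"claw":0.2},{"dr":[0,0,0],"translation":[6.4,0,3.7],"claw":0.2},{"dr":[0,0,0],"translation":[6.4,0,3.7],"claw":0.2}]'
python3 -m creep '[{"dr":[0,0,0],"translation":[0.1,0,0.06],"claw":0.2},{"dr":[0,0,0],"translation":[0.1,0,0.06],"claw":0.2}]'
python3 -m creep '[{"dr":[0,0,0],"translation":[0.08,0,0.04],"claw":0.2},{"dr":[0,0,0],"translation":[0.08,0,0.04],"claw":0.2}]'
```

```text
t: 34.88
tcp_pos: [530.0, -190.4, 56.5]
tcp_rot: [0.036, 2.095, -0.017]
ft_force: [-0.2, -0.4, -1.8]
gripper_width: 0.458
finger_force: 64.5
t: 35.12
tcp_pos: [530.3, -190.2, 56.4]
tcp_rot: [0.035, 2.093, -0.019]
ft_force: [0.4, 0.6, -0.6]
gripper_width: 0.456
finger_force: 64.5
t: 35.38
tcp_pos: [530.0, -190.1, 54.8]
tcp_rot: [0.036, 2.094, -0.018]
ft_force: [-0.2, 0.4, -1.6]
gripper_width: 0.455
finger_force: 64.5
```

```bash

python3 -m creep '[{"dr":[0,0,0],"translation":[0.08,0,0.05],"claw":0.2},{"dr":[0,0,0],"translation":[0.08,0,0.05],"claw":0.2}]'
python3 -m creep '[{"dr":[0,0,0],"translation":[0.06,0,0.03],"claw":0.2},{"dr":[0,0,0],"translation":[0.06,0,0.03],"claw":0.2}]'
```

```text
t: 35.62
tcp_pos: [530.2, -190.1, 53.9]
tcp_rot: [0.036, 2.093, -0.018]
ft_force: [-0.9, -0.0, 0.8]
gripper_width: 0.459
finger_force: 64.9
t: 35.88
tcp_pos: [530.3, -190.1, 53.9]
tcp_rot: [0.036, 2.092, -0.018]
ft_force: [-2.8, 0.3, 5.3]
gripper_width: 0.457
finger_force: 65.3
```

```bash
python3 -m creep '[{"dr":[0,0,0],"translation":[0,0,0],"claw":0.58},{"dr":[0,0,0],"translation":[0,0,0],"claw":0.58},{"dr":[0,0,0],"translation":[0,0,-2],"claw":0.58},{"dr":[0,0,0],"translation":[0,0,-6],"claw":0.58},{"dr":[0,0,0],"translation":[-8,0,-10],"claw":0.58}]'
python3 chk.py; python3 - <<'E'
from h import *
print(r.observe()['qpos'].round(2))
A=go([510,-230,225],-2,60,True,f=28)
B=go([510,-280,225],-2,15,True,frm=A,f=28)
C=go([478.4,-350.9,160],-1.5,0,True,frm=B)
E
```

```text
t: 36.5
tcp_pos: [477.3, -186.9, 122.0]
tcp_rot: [0.04, 2.107, -0.005]
ft_force: [-0.1, -0.0, -1.1]
gripper_width: 0.58
finger_force: 0.0
188 [543.8 105.9  91.3] [41.3 40.9]
183 [543.   31.7  91.6] [41.8 38.6]
178 [526.1 -44.1  90.9] [41.9 40.4]
187 [ 535.7 -119.8   91. ] [42.6 41. ]
189 [ 533.1 -187.1   91.3] [42.5 41. ]
46 [ 536.2 -181.1] [26.  53.2] 40.2
[-0.83  0.26 -0.64 -1.83 -0.7   0.81]
"dr": [-13.6, 0.2, 24.4] "translation": [-9.54, -3.6, -0.22] rows>=2.6 tcp [ 526.3 -226.2  216.7]
"dr": [0.0, 45.0, -0.0] "translation": [-0.8, -4.41, -1.57] rows>=4.2 tcp [ 515.1 -271.7  209.1]
"dr": [27.8, 14.8, -4.2] "translation": [3.85, -10.28, 1.25] rows>=3.0 tcp [ 478.4 -350.9  141.3]
```

All five are standing in the lane. On to the guard.

```bash
python3 -m creep '[{"dr":[-2,0,4],"translation":[-5,0,0],"claw":0.5},{"dr":[-6,0,12],"translation":[-9.5,-1.5,-0.2],"claw":0.5},{"dr":[-13.6,0,24.4],"translation":[-9.5,-3.6,-0.2],"claw":0.5},{"dr":[-13.6,0,24.4],"translation":[-9.5,-3.6,-0.2],"claw":0.5},{"dr":[-13.6,0,24.4],"translation":[-9.5,-3.6,-0.2],"claw":0.5}]'
python3 -m creep '[{"dr":[0,10,0],"translation":[-0.2,-1,-0.4],"claw":0.5},{"dr":[0,20,0],"translation":[-0.4,-2,-0.8],"claw":0.5},{"dr":[0,30,0],"translation":[-0.6,-3,-1.2],"claw":0.5},{"dr":[0,40,0],"translation":[-0.8,-4,-1.6],"claw":0.5},{"dr":[0,45,0],"translation":[-0.8,-4.4,-1.6],"claw":0.5}]'
python3 - <<'E'
from h import *
print(r.observe()['qpos'].round(2))
C=go([478.4,-350.9,180],-1.5,0,True)
p,d=get_image('top');W=world('top',d)
for z0,z1 in((72,95),(20,38)):
    m=(abs(W[...,0]-478)<110)&(abs(W[...,1]+351)<50)&(W[...,2]>z0)&(W[...,2]<z1);P=W[m];q=cv2.minAreaRect(P[:,:2].astype(np.float32));print(len(P),np.round(q[0],1),np.round(q[1],1),round(q[2],2))
E
```

```text
t: 37.17
tcp_pos: [526.1, -225.3, 207.3]
tcp_rot: [0.333, 2.042, 0.493]
ft_force: [-0.1, -0.0, -0.8]
gripper_width: 0.501
finger_force: 0.0
t: 37.8
tcp_pos: [515.2, -269.0, 199.9]
tcp_rot: [0.135, 2.799, 0.699]
ft_force: [-0.6, 0.0, -0.0]
gripper_width: 0.5
finger_force: 0.0
[-0.52  0.39  0.03 -0.58 -1.26 -0.95]
"dr": [28.1, 14.3, -3.9] "translation": [3.17, -9.14, -1.37] rows>=3.0 tcp [ 478.4 -350.9  161.3]
227 [ 464.1 -350.9] [15.6 94.7] 87.68
524 [ 478.5 -338.2] [ 71.5 192.4] 88.76
```

```bash
python3 -m creep '[{"dr":[9,5,-1],"translation":[1,-3,-0.5],"claw":0.5},{"dr":[18,9.5,-2.5],"translation":[2,-6,-1],"claw":0.5},{"dr":[28,14.3,-3.9],"translation":[3.2,-9.1,-1.4],"claw":0.5},{"dr":[28,14.3,-3.9],"translation":[3.2,-9.1,-1.4],"claw":0.5},{"dr":[28,14.3,-3.9],"translation":[3.2,-9.1,-1.4],"claw":0.5}]'
python3 - <<'E'
from h import *
print(r.observe()['qpos'].round(2))
C=go([478.4,-350.9,76],-1.5,0,True)
p,d=get_image('scene');W=world('scene',d)
cv2.imwrite('pics/s5.png',cv2.resize(p[130:270,180:300,::-1],None,fx=3,fy=3))
for z0,z1 in((70,90),(20,36)):
    m=(abs(W[...,0]-478)<110)&(abs(W[...,1]+351)<30)&(W[...,2]>z0)&(W[...,2]<z1);P=W[m];q=cv2.minAreaRect(P[:,:2].astype(np.float32));print(len(P),np.round(q[0],1),np.round(q[1],1),round(q[2],2))
E
```

```text
t: 38.48
tcp_pos: [477.1, -350.3, 162.1]
tcp_rot: [0.049, 3.138, 0.007]
ft_force: [-0.6, -1.3, -0.6]
gripper_width: 0.502
finger_force: 0.0
[-0.36  0.39 -0.17 -0.01 -1.01 -1.24]
"dr": [0.3, 0.2, -0.3] "translation": [-0.1, -0.1, 10.48] rows>=1.7 tcp [ 478.4 -350.9   57.3]
228 [ 478.4 -350.9] [ 15.2 126.9] 88.45
405 [ 477.3 -346.5] [ 46.7 198.8] 84.88
```

View pics/s5.png

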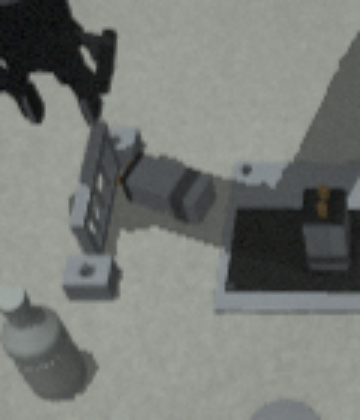

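A cap now lies on the bench beside the guard at crop (170,185), with its terminals towards the guard. I'll check which one and where.

```bash
python3 chk.py; python3 - <<'E'
from h import *
p,d=get_image('scene');q,e=get_image('top')
cv2.imwrite('pics/s6.png',np.vstack([cv2.resize(i[150:270,x:x+270,::-1],None,fx=2.3,fy=2.3) for i,x in((p,180),(q,240))]))
for n,dd in(('scene',d),('top',e)):
    W=world(n,dd); m=(W[...,0]>400)&(W[...,0]<580)&(W[...,1]>-338)&(W[...,1]<-225)&(W[...,2]>32)&(W[...,2]<48);P=W[m]
    if len(P)>9: q2=cv2.minAreaRect(P[:,:2].astype(np.float32));print(n,len(P),np.round(q2[0],1),np.round(q2[1],1),round(q2[2],1),np.percentile(P[:,2],[5,50,95]))
E
```

```text
190 [543.6 106.   91.1] [40.9 40.9]
181 [543.5  31.   91.2] [40.1 38.5]
182 [526.3 -44.1  91.1] [41.8 40.4]
190 [ 536.  -120.2   91.6] [42.6 41.2]
0
scene 339 [ 485.4 -289.6] [160.  95.] 0.1 [34.43095849 40.37672594 43.35452306]
```

View pics/s6.png

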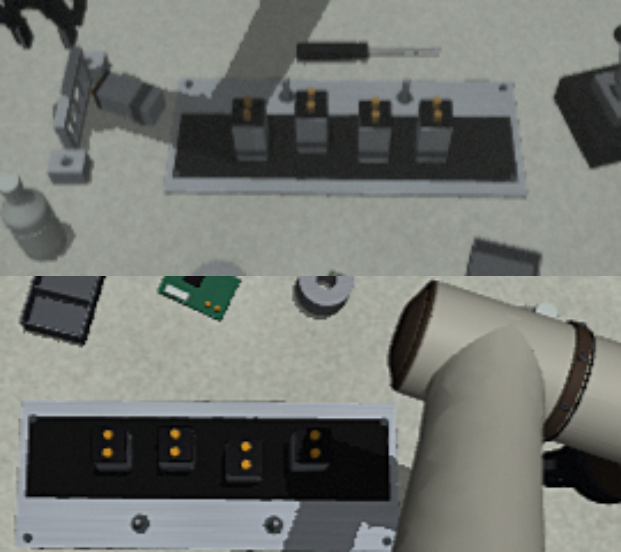

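Cap D, the end one, was knocked off the plate and lies on the bench between rack and guard. I'll get its pose. The plan is to lay it back in the lane with the terminals outward, then stand it up as before.

```bash
python3 - <<'E'
from h import *
p,d=get_image('scene');W=world('scene',d)
m=(W[...,0]>420)&(W[...,0]<560)&(W[...,1]>-336)&(W[...,1]<-225)&(W[...,2]>34)&(W[...,2]<46)
n,l,st,c=cv2.connectedComponentsWithStats(m.astype(np.uint8))
for k in range(1,n):
    if st[k,4]>30:
        P=W[l==k];q=cv2.minAreaRect(P[:,:2].astype(np.float32));print(st[k],np.round(q[0],1),np.round(q[1],1),round(q[2],1),np.percentile(P[:,2],[5,50,95]).round(1));print(cv2.boxPoints(q).round(0).tolist())
b=(p[...,0].astype(int)-p[...,2]>35)&(W[...,0]>420)&(W[...,0]<560)&(W[...,1]>-350)&(W[...,1]<-225)
print('brass',b.sum(),np.nanmedian(W[b],0))
# low points between guard bar and cap
E
```

```text
[220 181  31  19 327] [ 456.8 -287. ] [86.9 42.7] 68.3 [36.4 40.3 43.5]
[[421.0, -319.0], [461.0, -335.0], [493.0, -255.0], [453.0, -239.0]]
brass 1 [ 447.99485734 -339.08125843   28.21477196]
```

```bash
python3 - <<'E'
from h import *
A=go([459.8,-279.5,170],68.3,0,True)
E
```

```text
"dr": [-0.0, 0.2, -70.1] "translation": [1.97, 7.15, 1.14] rows>=6.6 tcp [ 459.8 -279.5  151.3]
```

```bash
python3 -m creep '[{"dr":[0,0,-10],"translation":[0.4,1.4,0],"claw":0.65},{"dr":[0,0,-20],"translation":[0.8,2.8,0],"claw":0.65},{"dr":[0,0,-30],"translation":[1.2,4.2,0],"claw":0.65},{"dr":[0,0,-40],"translation":[1.6,5.6,0],"claw":0.65},{"dr":[0,0,-50],"translation":[2,7.1,0],"claw":0.65}]' >/dev/null
python3 - <<'E'
from h import *
print(r.observe()['qpos'].round(2))
A=go([459.8,-279.5,110],68.3,0,True)
A=go([459.8,-279.5,36],68.3,0,True,frm=A)
# recheck cap from the top
p,d=get_image('scene');W=world('scene',d)
m=(W[...,0]>415)&(W[...,0]<560)&(W[...,1]>-336)&(W[...,1]<-225)&(W[...,2]>34)&(W[...,2]<46)
P=W[m];q=cv2.minAreaRect(P[:,:2].astype(np.float32));print(len(P),q)
E
```

```text
[-0.25  0.3  -0.31 -0.   -0.96 -0.48]
"dr": [-0.1, 0.2, -19.8] "translation": [-0.01, -0.05, 7.1] rows>=1.9 tcp [ 459.8 -279.5   91.3]
"dr": [0.0, 0.0, 0.0] "translation": [0.0, 0.0, 7.4] rows>=1.2 tcp [ 459.8 -279.5   17.3]
325 ((455.0726623535156, -288.21588134765625), (87.29725646972656, 42.9000244140625), 65.39739990234375)
```

```bash
python3 -m creep '[{"dr":[0,0,-9],"translation":[0,0,2],"claw":0.65},{"dr":[0,0,-18.5],"translation":[0,0,5],"claw":0.65},{"dr":[0,0,-18.5],"translation":[0,0,10],"claw":0.65},{"dr":[0,0,-18.5],"translation":[0,0,14.3],"claw":0.65},{"dr":[0,0,-18.5],"translation":[0,0,14.3],"claw":0.65}]'
python3 -m creep '[{"dr":[0,0,0],"translation":[0,0,0],"claw":0.2},{"dr":[0,0,0],"translation":[0,0,0],"claw":0.2},{"dr":[0,0,0],"translation":[0,0,0],"claw":0.2},{"dr":[0,0,0],"translation":[0,0,-2],"claw":0.2},{"dr":[0,0,0],"translation":[0,0,-7],"claw":0.2}]'
python3 -m creep '[{"dr":[0,0,-10],"translation":[0,0,-5],"claw":0.2},{"dr":[0,0,-20],"translation":[0,0,-7],"claw":0.2},{"dr":[0,0,-30],"translation":[0,0,-7],"claw":0.2},{"dr":[0,0,-40],"translation":[0,0,-7],"claw":0.2},{"dr":[0,0,-50],"translation":[0,0,-7],"claw":0.2}]'
python3 - <<'E'
from h import *
print(r.observe()['qpos'].round(2))
A=go([549,-196,160],180,0,True)
E
```

```text
t: 40.02
tcp_pos: [457.1, -279.2, 16.4]
tcp_rot: [1.722, -2.624, -0.01]
ft_force: [0.6, -0.6, 0.7]
gripper_width: 0.649
finger_force: 0.0
t: 40.65
tcp_pos: [457.4, -278.8, 88.1]
tcp_rot: [1.726, -2.623, -0.008]
ft_force: [1.3, -0.0, -1.9]
gripper_width: 0.45
finger_force: 62.9
t: 41.28
tcp_pos: [458.9, -279.3, 159.6]
tcp_rot: [-2.677, 1.639, -0.001]
ft_force: [-0.1, 0.3, -1.7]
gripper_width: 0.452
finger_force: 63.1
[-0.25  0.3  -0.31 -0.   -0.96  0.72]
"dr": [-0.2, -0.1, -63.0] "translation": [-3.32, -11.81, 1.86] rows>=5.9 tcp [ 549.  -196.   141.3]
```

```bash
python3 -m creep '[{"dr":[0,0,-10],"translation":[-0.6,-2.4,0.2],"claw":0.2},{"dr":[0,0,-20],"translation":[-1.2,-4.8,0.2],"claw":0.2},{"dr":[0,0,-30],"translation":[-1.8,-7.2,0.2],"claw":0.2},{"dr":[0,0,-40],"translation":[-2.4,-9.6,0.2],"claw":0.2},{"dr":[0,0,-50],"translation":[-3.3,-11.8,0.2],"claw":0.2}]'
python3 - <<'E'
from h import *
print(r.observe()['qpos'].round(2))
A=go([543,-197,60],178,0,True)
A=go([543,-197,22.4+18.7+1.5],178,0,True)
E
```

```text
t: 41.9
tcp_pos: [550.1, -196.3, 157.7]
tcp_rot: [-3.119, 0.355, -0.003]
ft_force: [-0.2, -0.7, -1.6]
gripper_width: 0.454
finger_force: 63.1
[-0.07  0.38 -0.2  -0.   -0.99  1.41]
"dr": [-0.1, -0.1, -11.0] "translation": [-0.69, 0.25, 11.63] rows>=1.9 tcp [ 543.  -197.    41.3]
"dr": [-0.1, -0.1, -11.0] "translation": [-0.7, 0.25, 13.37] rows>=2.1 tcp [ 543.  -197.    23.9]
```

```bash
python3 -m creep '[{"dr":[0,0,-6],"translation":[-0.4,0.2,4],"claw":0.2},{"dr":[0,0,-11],"translation":[-0.7,0.2,8],"claw":0.2},{"dr":[0,0,-11],"translation":[-0.7,0.2,11],"claw":0.2},{"dr":[0,0,-11],"translation":[-0.7,0.2,13.1],"claw":0.2},{"dr":[0,0,-11],"translation":[-0.7,0.2,13.3],"claw":0.2}]'
python3 -m creep '[{"dr":[0,0,0],"translation":[0,0,0.1],"claw":0.2},{"dr":[0,0,0],"translation":[0,0,0.1],"claw":0.2}]'
```

```text
t: 42.52
tcp_pos: [542.6, -197.3, 25.1]
tcp_rot: [-3.14, 0.061, -0.001]
ft_force: [-3.9, 1.2, 8.9]
gripper_width: 0.449
finger_force: 67.5
t: 42.78
tcp_pos: [542.7, -197.2, 25.1]
tcp_rot: [-3.14, 0.062, -0.003]
ft_force: [-2.5, 1.5, 4.9]
gripper_width: 0.453
finger_force: 67.0
```

```bash
python3 -m creep '[{"dr":[0,0,0],"translation":[0,0,0],"claw":0.58},{"dr":[0,0,0],"translation":[0,0,0],"claw":0.58},{"dr":[0,0,0],"translation":[0,0,-4],"claw":0.58},{"dr":[0,0,0],"translation":[0,0,-9],"claw":0.58},{"dr":[0,0,0],"translation":[0,0,-14],"claw":0.58}]' >/dev/null
python3 -m creep '[{"dr":[0,0,10],"translation":[0,0,0],"claw":0.6},{"dr":[0,0,20],"translation":[0,0,0],"claw":0.6},{"dr":[0,0,30],"translation":[0,0,0],"claw":0.6},{"dr":[0,0,40],"translation":[0,0,0],"claw":0.6},{"dr":[0,0,50],"translation":[0,0,0],"claw":0.6}]' >/dev/null
python3 -m creep '[{"dr":[0,0,10],"translation":[0,0,0],"claw":0.6},{"dr":[0,0,20],"translation":[0,0,0],"claw":0.6},{"dr":[0,0,30],"translation":[0,0,0],"claw":0.6},{"dr":[0,0,40],"translation":[0,0,0],"claw":0.6},{"dr":[0,0,50],"translation":[0,0,0],"claw":0.6}]' >/dev/null
python3 -m creep '[{"dr":[0,0,10],"translation":[0,0,0],"claw":0.6},{"dr":[0,0,20],"translation":[0,0,0],"claw":0.6},{"dr":[0,0,30],"translation":[0,0,0],"claw":0.6},{"dr":[0,0,40],"translation":[0,0,0],"claw":0.6},{"dr":[0,0,50],"translation":[0,0,0],"claw":0.6}]'
python3 chk.py; python3 - <<'E'
from h import *
p,d=get_image('top')
W=world('top',d); m=(abs(W[...,1]+198)<35)&(W[...,0]>490)&(W[...,0]<625)&(W[...,2]>38)&(W[...,2]<55); P=W[m]
if len(P)>9: print(len(P),cv2.minAreaRect(P[:,:2].astype(np.float32)))
E
```

```text
t: 45.28
tcp_pos: [542.4, -197.3, 163.2]
tcp_rot: [-0.743, 3.051, 0.002]
ft_force: [-0.3, 0.0, 0.4]
gripper_width: 0.604
finger_force: 0.0
185 [542.4 106.4  91.1] [41.5 40.7]
177 [542.1  31.   91.2] [40.7 38.5]
182 [525.9 -44.2  91.5] [39.7 40.4]
189 [ 536.3 -120.1   91.2] [43.3 41.1]
0
366 [ 553.5 -197. ] [40.8 88. ] 87.7
220 ((548.9088745117188, -196.33181762695312), (40.332759857177734, 76.47534942626953), 87.3052978515625)
```

```bash
python3 -c "
from h import *
print(r.observe()['qpos'].round(2))
plan(558,-197,-2.5)" | head -5
```

```text
[-0.07  0.36 -0.21 -0.   -1.   -1.02]
approach
"dr": [-7.8, 29.4, 29.6] "translation": [-1.13, -0.56, 4.94] rows>=4.0 tcp [ 555.2 -196.9  113.8]
down
"dr": [0.0, 0.0, 0.0] "translation": [-4.8, 0.0, 8.31] rows>=1.5 tcp [ 555.2 -196.9   17.8]
```

```bash
python3 -m creep '[{"dr":[-1.9,7.4,7.4],"translation":[-0.3,-0.1,0],"claw":0.6},{"dr":[-3.9,14.7,14.8],"translation":[-0.6,-0.3,1],"claw":0.6},{"dr":[-5.9,22,22.2],"translation":[-0.8,-0.4,3],"claw":0.6},{"dr":[-7.8,29.4,29.6],"translation":[-1.1,-0.5,4.9],"claw":0.6},{"dr":[-7.8,29.4,29.6],"translation":[-1.1,-0.5,4.9],"claw":0.6}]'
python3 -c "
from h import *
plan(558,-197,-2.5)" | head -4
```

```text
t: 46.0
tcp_pos: [554.0, -196.3, 108.7]
tcp_rot: [-0.055, -2.609, -0.017]
ft_force: [-0.4, 0.2, -0.2]
gripper_width: 0.6
finger_force: 0.0
approach
"dr": [0.1, -0.5, 0.1] "translation": [0.16, -0.05, -0.5] rows>=0.1 tcp [ 555.2 -196.9  113.8]
down
"dr": [0.0, 0.0, 0.0] "translation": [-4.8, 0.0, 8.31] rows>=1.5 tcp [ 555.2 -196.9   17.8]
```

```bash

python3 -m creep '[{"dr":[0,0,0],"translation":[-2.2,0,3.8],"claw":0.6},{"dr":[0,0,0],"translation":[-4.4,0,7.6],"claw":0.6},{"dr":[0,0,0],"translation":[-4.4,0,7.6],"claw":0.6},{"dr":[0,0,0],"translation":[-4.4,0,7.6],"claw":0.2},{"dr":[0,0,0],"translation":[-4.4,0,7.6],"claw":0.2}]' 60
python3 -m creep '[{"dr":[0,0,0],"translation":[0,0,0],"claw":0.2},{"dr":[0,0,0],"translation":[0,0,0],"claw":0.2},{"dr":[0,0,0],"translation":[2,0,-3.4],"claw":0.2},{"dr":[0,0,0],"translation":[5,0,-8.6],"claw":0.2},{"dr":[0,0,0],"translation":[7.5,0,-13],"claw":0.2}]'
python3 - <<'E'
from h import *
A=go([525,-187,185],-2,15,True,f=28)
B=go([518,-186,180],-2,60,True,frm=A,f=28)
E
```

```text
t: 46.62
tcp_pos: [556.2, -196.8, 28.8]
tcp_rot: [-0.057, -2.623, -0.014]
ft_force: [1.1, -0.1, -0.8]
gripper_width: 0.453
finger_force: 63.6
t: 47.25
tcp_pos: [554.6, -196.6, 178.3]
tcp_rot: [-0.058, -2.618, -0.015]
ft_force: [0.8, -0.1, -2.2]
gripper_width: 0.454
finger_force: 63.5
"dr": [-28.4, -43.9, -4.3] "translation": [1.73, 1.68, 2.06] rows>=4.9 tcp [ 530.1 -178.7  169.1]
"dr": [-0.0, -45.0, 0.0] "translation": [-0.52, -0.17, -0.27] rows>=4.2 tcp [ 534.3 -182.2  171.7]
```

```bash

python3 -m creep '[{"dr":[-5.7,-8.8,-0.9],"translation":[0.3,0.3,0.4],"claw":0.2},{"dr":[-11.4,-17.6,-1.7],"translation":[0.7,0.7,0.8],"claw":0.2},{"dr":[-17,-26.3,-2.6],"translation":[1,1,1.2],"claw":0.2},{"dr":[-22.7,-35.1,-3.4],"translation":[1.4,1.4,1.6],"claw":0.2},{"dr":[-28.4,-43.9,-4.3],"translation":[1.7,1.7,2.1],"claw":0.2}]'
python3 -m creep '[{"dr":[0,-10,0],"translation":[-0.1,0,-0.1],"claw":0.2},{"dr":[0,-20,0],"translation":[-0.2,0,-0.1],"claw":0.2},{"dr":[0,-30,0],"translation":[-0.3,-0.1,-0.2],"claw":0.2},{"dr":[0,-40,0],"translation":[-0.5,-0.1,-0.2],"claw":0.2},{"dr":[0,-45,0],"translation":[-0.5,-0.1,-0.3],"claw":0.2}]'
python3 - <<'E'
from h import *
print(r.observe()['qpos'].round(2))
B=go([507,-186,140],-2,60,True)
E
```

```text
t: 47.88
tcp_pos: [529.6, -178.1, 167.5]
tcp_rot: [0.139, 2.787, 0.69]
ft_force: [-0.5, -0.1, -2.3]
gripper_width: 0.455
finger_force: 63.5
t: 48.5
tcp_pos: [533.2, -181.4, 169.9]
tcp_rot: [0.33, 2.035, 0.485]
ft_force: [-1.1, 1.7, -2.0]
gripper_width: 0.453
finger_force: 63.6
[-0.74  0.29 -0.45 -1.6  -0.83  0.05]
"dr": [13.8, 0.1, -24.2] "translation": [3.27, -2.33, 0.75] rows>=2.6 tcp [ 523.2 -186.6  130.6]
```

```bash

python3 -m creep '[{"dr":[4.6,0,-8],"translation":[1.1,-0.8,0.2],"claw":0.2},{"dr":[9.2,0,-16],"translation":[2.2,-1.5,0.5],"claw":0.2},{"dr":[13.8,0,-24.2],"translation":[3.3,-2.3,0.8],"claw":0.2},{"dr":[13.8,0,-24.2],"translation":[3.3,-2.3,0.8],"claw":0.2},{"dr":[13.8,0,-24.2],"translation":[3.3,-2.3,0.8],"claw":0.2}]'
python3 - <<'E'
from h import *
print(r.observe()['qpos'].round(2))
B=go([507,-186,67],-2,60,True)
p,d=get_image('scene');q,_=get_image('top')
cv2.imwrite('pics/s7.png',np.hstack([cv2.resize(i[130:270,x:x+130,::-1],None,fx=3,fy=3,interpolation=2) for i,x in((p,210),(q,340))]))
E
```

```text
t: 49.12
tcp_pos: [523.6, -185.9, 129.9]
tcp_rot: [0.035, 2.096, -0.017]
ft_force: [0.6, 0.6, -2.2]
gripper_width: 0.455
finger_force: 63.5
[-0.74  0.3  -0.58 -1.89 -0.64  0.79]
"dr": [0.2, -0.1, -0.0] "translation": [6.27, -0.08, 3.59] rows>=1.2 tcp [ 523.2 -186.6   57.6]
```

View pics/s7.png

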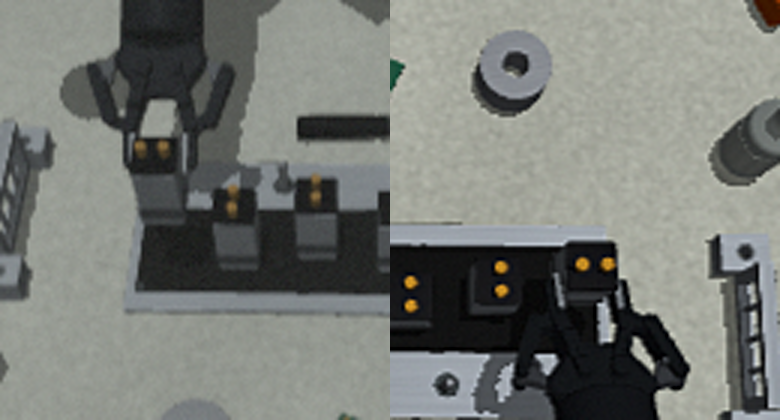

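The held cap is upright at left crop (157,180). Lowering it.

```bash

python3 -m creep '[{"dr":[0,0,0],"translation":[2,0,1.1],"claw":0.2},{"dr":[0,0,0],"translation":[4.2,0,2.4],"claw":0.2},{"dr":[0,0,0],"translation":[5.8,0,3.4],"claw":0.2},{"dr":[0,0,0],"translation":[6.3,0,3.6],"claw":0.2},{"dr":[0,0,0],"translation":[6.3,0,3.6],"claw":0.2}]'
python3 -m creep '[{"dr":[0,0,0],"translation":[0.1,0,0.06],"claw":0.2},{"dr":[0,0,0],"translation":[0.1,0,0.06],"claw":0.2}]'
python3 -m creep '[{"dr":[0,0,0],"translation":[0.08,0,0.04],"claw":0.2},{"dr":[0,0,0],"translation":[0.08,0,0.04],"claw":0.2}]'
```

```text
t: 49.85
tcp_pos: [524.2, -186.3, 58.0]
tcp_rot: [0.035, 2.094, -0.017]
ft_force: [-0.3, 0.9, -2.1]
gripper_width: 0.453
finger_force: 63.6
t: 50.1
tcp_pos: [524.5, -186.2, 57.8]
tcp_rot: [0.033, 2.093, -0.019]
ft_force: [-0.2, -0.6, -1.5]
gripper_width: 0.452
finger_force: 63.6
t: 50.35
tcp_pos: [524.1, -186.0, 56.1]
tcp_rot: [0.034, 2.094, -0.018]
ft_force: [-1.0, 0.6, -2.8]
gripper_width: 0.452
finger_force: 63.6
```

```bash

python3 -m creep '[{"dr":[0,0,0],"translation":[0.08,0,0.05],"claw":0.2},{"dr":[0,0,0],"translation":[0.08,0,0.05],"claw":0.2}]'
python3 -m creep '[{"dr":[0,0,0],"translation":[0.08,0,0.05],"claw":0.2},{"dr":[0,0,0],"translation":[0.08,0,0.05],"claw":0.2}]'
python3 -m creep '[{"dr":[0,0,0],"translation":[0.06,0,0.03],"claw":0.2},{"dr":[0,0,0],"translation":[0.06,0,0.03],"claw":0.2}]'
```

```text
t: 50.6
tcp_pos: [524.1, -186.0, 54.8]
tcp_rot: [0.035, 2.094, -0.018]
ft_force: [-0.2, -0.2, -1.9]
gripper_width: 0.454
finger_force: 63.6
t: 50.85
tcp_pos: [524.1, -186.0, 53.9]
tcp_rot: [0.035, 2.094, -0.017]
ft_force: [-0.6, -0.3, -2.8]
gripper_width: 0.451
finger_force: 63.6
t: 51.1
tcp_pos: [524.1, -186.0, 53.3]
tcp_rot: [0.035, 2.094, -0.017]
ft_force: [-0.1, 0.3, -2.3]
gripper_width: 0.453
finger_force: 63.6
```

```bash

python3 -m creep '[{"dr":[0,0,0],"translation":[0.08,0,0.05],"claw":0.2},{"dr":[0,0,0],"translation":[0.08,0,0.05],"claw":0.2}]'
python3 -m creep '[{"dr":[0,0,0],"translation":[0.08,0,0.05],"claw":0.2},{"dr":[0,0,0],"translation":[0.08,0,0.05],"claw":0.2}]'
```

```text
t: 51.35
tcp_pos: [524.1, -186.0, 52.3]
tcp_rot: [0.035, 2.094, -0.018]
ft_force: [0.3, 0.1, -2.9]
gripper_width: 0.456
finger_force: 63.6
t: 51.6
tcp_pos: [524.4, -186.0, 51.9]
tcp_rot: [0.034, 2.093, -0.018]
ft_force: [0.2, 0.3, 0.8]
gripper_width: 0.452
finger_force: 63.9
```

```bash
python3 -m creep '[{"dr":[0,0,0],"translation":[0.03,0,0.02],"claw":0.58},{"dr":[0,0,0],"translation":[0,0,0],"claw":0.58},{"dr":[0,0,0],"translation":[0,0,-2],"claw":0.58},{"dr":[0,0,0],"translation":[0,0,-6],"claw":0.58},{"dr":[0,0,0],"translation":[-2,0,-11],"claw":0.58}]'
python3 -m creep '[{"dr":[0,0,0],"translation":[-4,0,-2],"claw":0.5},{"dr":[0,0,0],"translation":[-8,0,-4],"claw":0.5},{"dr":[0,0,0],"translation":[-8,0,-4],"claw":0.5}]'
python3 chk.py; python3 - <<'E'
from h import *
A=go([500,-230,225],-2,60,True,f=28)
B=go([500,-280,225],-2,15,True,frm=A,f=28)
E
```

```text
t: 52.22
tcp_pos: [437.3, -183.4, 122.0]
tcp_rot: [0.04, 2.099, -0.012]
ft_force: [0.2, -0.0, 0.1]
gripper_width: 0.581
finger_force: 0.0
t: 52.6
tcp_pos: [445.5, -183.4, 217.8]
tcp_rot: [0.029, 2.087, -0.022]
ft_force: [-1.0, 0.8, -0.3]
gripper_width: 0.499
finger_force: 0.0
189 [545.1 105.8  91.6] [41.8 41. ]
179 [542.4  31.8  91.5] [41.8 38.7]
180 [526.2 -44.1  91.1] [41.8 40.4]
185 [ 536.2 -119.6   91.1] [42.8 41. ]
183 [ 534.1 -184.3   91.1] [41.6 41. ]
49 [ 539.7 -178.2] [28.4 51.7] 35.2
"dr": [-13.8, 0.3, 24.6] "translation": [-3.46, -4.06, 6.33] rows>=2.6 tcp [ 516.3 -226.2  216.7]
"dr": [0.0, 45.0, -0.0] "translation": [-0.8, -4.41, -1.57] rows>=4.2 tcp [ 505.1 -271.7  209.1]
```

```bash
python3 -m creep '[{"dr":[-4.6,0,8.2],"translation":[-1.2,-1.4,2.1],"claw":0.5},{"dr":[-9.2,0,16.4],"translation":[-2.3,-2.7,4.2],"claw":0.5},{"dr":[-13.8,0.3,24.6],"translation":[-3.5,-4.1,6.3],"claw":0.5},{"dr":[-13.8,0.3,24.6],"translation":[-3.5,-4.1,6.3],"claw":0.5}]'
python3 chk.py
python3 -m creep '[{"dr":[0,10,0],"translation":[-0.2,-1,-0.4],"claw":0.5},{"dr":[0,20,0],"translation":[-0.4,-2,-0.8],"claw":0.5},{"dr":[0,30,0],"translation":[-0.6,-3,-1.2],"claw":0.5},{"dr":[0,40,0],"translation":[-0.8,-4,-1.6],"claw":0.5},{"dr":[0,45,0],"translation":[-0.8,-4.4,-1.6],"claw":0.5}]'
python3 chk.py|tail -2; python3 - <<'E'
from h import *
C=go([478.4,-350.9,180],-1.5,0,True)
E
```

```text
t: 53.15
tcp_pos: [515.9, -228.8, 209.7]
tcp_rot: [0.34, 2.043, 0.494]
ft_force: [-0.3, 0.0, 0.4]
gripper_width: 0.503
finger_force: 0.0
185 [543.4 105.9  91.1] [41.7 40.9]
181 [542.   31.7  91.4] [41.6 38.5]
180 [525.9 -44.1  91.3] [41.3 40.3]
183 [ 535.2 -119.6   91.3] [42.4 41.2]
180 [ 534.2 -184.7   91.3] [42.6 40.8]
52 [ 539.8 -177.1] [28.1 51.4] 37.6
t: 53.82
tcp_pos: [503.4, -271.9, 204.4]
tcp_rot: [0.142, 2.799, 0.698]
ft_force: [-1.1, 0.2, -0.2]
gripper_width: 0.497
finger_force: 0.0
189 [ 535.6 -184.6   91.1] [43.7 40.3]
49 [ 538.9 -177.8] [27.7 51.2] 36.5
"dr": [28.0, 14.2, -4.2] "translation": [2.23, -9.02, -0.61] rows>=3.0 tcp [ 478.4 -350.9  161.3]
```

All five are standing, so this time the cap stayed up; now the guard.

```bash
python3 -m creep '[{"dr":[9,5,-1],"translation":[0.7,-3,-0.2],"claw":0.5},{"dr":[18,9.5,-2.5],"translation":[1.5,-6,-0.4],"claw":0.5},{"dr":[28,14.2,-4.2],"translation":[2.2,-9,-0.6],"claw":0.5},{"dr":[28,14.2,-4.2],"translation":[2.2,-9,-0.6],"claw":0.5},{"dr":[28,14.2,-4.2],"translation":[2.2,-9,-0.6],"claw":0.5}]'
python3 chk.py; python3 - <<'E'
from h import *
p,d=get_image('scene');W=world('scene',d)
for z0,z1 in((70,90),):
    m=(abs(W[...,0]-478)<110)&(abs(W[...,1]+351)<30)&(W[...,2]>z0)&(W[...,2]<z1);P=W[m];q=cv2.minAreaRect(P[:,:2].astype(np.float32));print('guard',len(P),np.round(q[0],1),np.round(q[1],1),round(q[2],2))
C=go([478.4,-350.9,76],-1.5,0,True)
E
```

```text
t: 54.5
tcp_pos: [477.1, -350.1, 162.2]
tcp_rot: [0.048, 3.136, 0.006]
ft_force: [0.8, 0.8, 0.7]
gripper_width: 0.498
finger_force: 0.0
190 [543.6 105.6  91.1] [41.6 41.2]
181 [542.9  30.9  91.4] [41.9 38.4]
183 [525.6 -43.9  90.9] [39.6 40.4]
190 [ 536.1 -120.1   91.3] [41.5 41.3]
184 [ 534.  -184.7   91.1] [42.7 40.8]
51 [ 538.7 -177.3] [26.7 52. ] 39.1
guard 229 [ 478.9 -351.4] [ 15.2 124.8] 88.35
"dr": [0.1, 0.4, -0.3] "translation": [-0.01, -0.0, 10.54] rows>=1.7 tcp [ 478.4 -350.9   57.3]
```

```bash
python3 -m creep '[{"dr":[0,0.3,-0.2],"translation":[-0.1,0,4],"claw":0.5},{"dr":[0,0.3,-0.2],"translation":[-0.1,0,8],"claw":0.5},{"dr":[0,0.3,-0.2],"translation":[-0.1,0,10.4],"claw":0.5},{"dr":[0,0.3,-0.2],"translation":[-0.1,0,10.4],"claw":0.5},{"dr":[0,0.3,-0.2],"translation":[-0.1,0,10.4],"claw":0.5}]'
python3 -m creep '[{"dr":[0,0,0],"translation":[0,0,0],"claw":0},{"dr":[0,0,0],"translation":[0,0,0],"claw":0},{"dr":[0,0,0],"translation":[0,0,0],"claw":0},{"dr":[0,0,0],"translation":[0,0,0],"claw":0},{"dr":[0,0,0],"translation":[0,0,0],"claw":0}]' 60
python3 -m creep '[{"dr":[0,0,0],"translation":[0,0,-2],"claw":0},{"dr":[0,0,0],"translation":[0,0,-6],"claw":0},{"dr":[0,0,0],"translation":[0,0,-11],"claw":0},{"dr":[0,0,0],"translation":[0,0,-13],"claw":0},{"dr":[0,0,0],"translation":[0,0,-13],"claw":0}]'
python3 - <<'E'
from h import *
print(r.observe()['qpos'].round(2))
C=go([450.4,1.5,0],87.9,0,True)
E
```

```text
t: 55.22
tcp_pos: [479.8, -351.7, 59.3]
tcp_rot: [0.043, 3.14, 0.0]
ft_force: [0.2, 0.3, -0.2]
gripper_width: 0.498
finger_force: 0.0
t: 55.85
tcp_pos: [479.7, -351.5, 59.2]
tcp_rot: [0.041, 3.141, -0.001]
ft_force: [-0.6, -1.1, 5.6]
gripper_width: 0.151
finger_force: 60.6
t: 56.48
tcp_pos: [479.4, -350.6, 188.6]
tcp_rot: [0.042, 3.14, 0.002]
ft_force: [0.9, 0.5, -2.3]
gripper_width: 0.15
finger_force: 59.4
[-0.36  0.37 -0.13 -0.   -1.07 -1.24]
"dr": [0.0, 0.1, -89.4] "translation": [3.87, 35.1, 20.76] rows>=8.4 tcp [450.4   1.5 -18.7]
```

```bash
python3 -m creep '[{"dr":[0,0,-9],"translation":[0.4,3.5,-1],"claw":0},{"dr":[0,0,-18],"translation":[0.8,7,-1],"claw":0},{"dr":[0,0,-27],"translation":[1.2,10.5,-1],"claw":0},{"dr":[0,0,-36],"translation":[1.6,14,-1],"claw":0},{"dr":[0,0,-45],"translation":[1.9,17.5,-1],"claw":0}]'
python3 - <<'E'
from h import *
C=go([450.4,1.5,195+18.7],87.9,0,True)
E
```

```text
t: 57.1
tcp_pos: [463.0, -173.9, 195.4]
tcp_rot: [1.168, -2.911, -0.007]
ft_force: [0.3, -0.8, -1.8]
gripper_width: 0.151
finger_force: 59.4
"dr": [0.4, -0.0, -44.2] "translation": [-11.22, 13.54, 0.09] rows>=4.1 tcp [450.4   1.5 195. ]
```

```bash
python3 -m creep '[{"dr":[0,0,-9],"translation":[-2.8,3.4,0],"claw":0},{"dr":[0,0,-18],"translation":[-5.6,6.8,0],"claw":0},{"dr":[0,0,-27],"translation":[-8.4,10.2,0],"claw":0},{"dr":[0,0,-36],"translation":[-11.2,13.5,0],"claw":0},{"dr":[0.2,0,-44.2],"translation":[-11.2,13.5,0],"claw":0}]' 
python3 -m creep '[{"dr":[0,0,0],"translation":[0,0,2],"claw":0},{"dr":[0,0,0],"translation":[0,0,5],"claw":0},{"dr":[0,0,0],"translation":[0,0,5],"claw":0},{"dr":[0,0,0],"translation":[0,0,5],"claw":0}]'
cat > gd.py <<'E'
from h import *
s,R=toolrot(); print('tcp',s['tcp_pos'].round(1),'yaw',round(np.degrees(np.arctan2(R[1,1],R[0,1]))-90,1))
zl=s['tcp_pos'][2]-59.2+30   # lug top
ims=[]
for n in('top','scene'):
    p,d=get_image(n);W=world(n,d);c=proj(n,[450,0,zl]).astype(int)
    ims.append(cv2.resize(p[c[1]-45:c[1]+45,c[0]-65:c[0]+65,::-1],None,fx=4,fy=3.3,interpolation=2))
    for a,z0,z1 in(('lug',zl-5,zl+4.5),('bar',zl+45,zl+58)):
        m=(abs(W[...,0]-450)<35)&(abs(W[...,1])<130)&(W[...,2]>z0)&(W[...,2]<z1)
        if a=='lug': m&=abs(W[...,1]-1)>60
        P=W[m]
        if len(P)>9:q=cv2.minAreaRect(P[:,:2].astype(np.float32));print(n,a,len(P),np.round(q[0],1),np.round(q[1],1),round(q[2],2))
    # holes: dark pixels ray-cast on lug-top plane
    g=p.max(2).astype(int)
    for hy in(-78,81):
        e=proj(n,[449 if hy<0 else 452,hy,zl]); v,u=np.mgrid[:400,:640]; near=(abs(u-e[0])<8)&(abs(v-e[1])<8)
        print(n,hy,e.round(1),g[near].min())
        print(g[int(e[1])-5:int(e[1])+6,int(e[0])-6:int(e[0])+7]) if 0 else None
cv2.imwrite('pics/'+__import__('sys').argv[1],np.vstack(ims))
E
python3 gd.py g1.png
```

```text
t: 57.72
tcp_pos: [451.6, 1.7, 196.0]
tcp_rot: [2.184, -2.255, -0.002]
ft_force: [0.1, -0.1, -2.0]
gripper_width: 0.147
finger_force: 59.4
t: 58.22
tcp_pos: [453.3, -0.5, 148.1]
tcp_rot: [-2.176, 2.266, -0.002]
ft_force: [-0.6, -0.7, -1.6]
gripper_width: 0.151
finger_force: 59.4
tcp [453.3  -0.5 148.1] yaw 87.7
top lug 223 [451.4 -83.3] [32.5 42.7] 87.2
top bar 30 [452.2 -58. ] [11.7 13.7] 88.5
top -78 [361.4 254.5] 13
top 81 [297.1 255.2] 82
scene lug 287 [456.7  -3.3] [193.5  47.9] 88.44
scene bar 217 [462.7  -4.3] [123.8  29.6] 88.98
scene -78 [302.7 169.7] 64
scene 81 [358.  169.3] 72
```

View pics/g1.png

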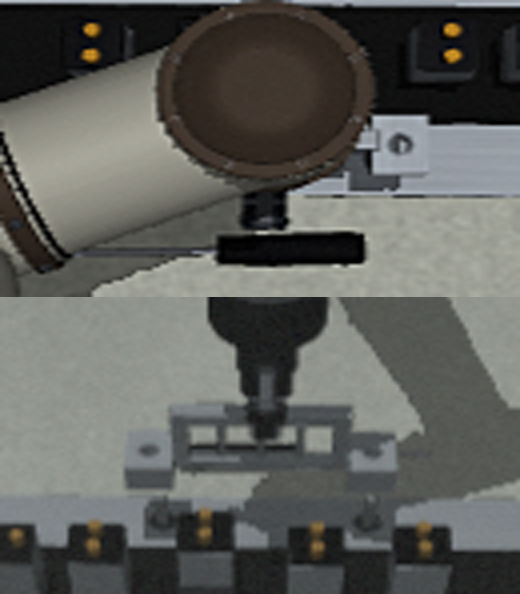

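The guard is held level above the pins. The top view shows the -y lug's hole at crop (400,144); the scene view shows both holes at (150,452) and (372,452). I'll correct by (-4,+4.8) mm, lower to just above the pins, then measure hole against pin in both views.

```bash
python3 -m creep '[{"dr":[0,0,0],"translation":[-0.48,0.4,1],"claw":0},{"dr":[0,0,0],"translation":[-0.48,0.4,2.6],"claw":0},{"dr":[0,0,0],"translation":[-0.48,0.4,3.4],"claw":0},{"dr":[0,0,0],"translation":[-0.48,0.4,3.4],"claw":0},{"dr":[0,0,0],"translation":[-0.48,0.4,3.4],"claw":0}]'
cat > pin.py <<'E'
from h import *
def cen(g,e,w,k):  # darkness-weighted centroid in window, k threshold fraction
    e=np.asarray(e); u0,v0=(e-w).astype(int); s=g[v0:v0+2*w+1,u0:u0+2*w+1].astype(float)
    b=np.percentile(s,80); t=np.clip(b*k-s,0,None); v,u=np.mgrid[:s.shape[0],:s.shape[1]]
    return np.array([u0+(t*u).sum()/t.sum(), v0+(t*v).sum()/t.sum()])
# pins from first images
P={}
t=np.load('top0.npz')['p'];g=cv2.cvtColor(t,cv2.COLOR_RGB2GRAY)
for nm,y in(('a',-78),('b',81)):
    e=proj('top',[447.5 if y<0 else 453.4,y,43]);c=cen(g,e,5,.85);P[nm]=ray('top',*c,40);print('pin',nm,e.round(1),c.round(1),P[nm][:2].round(1))
    if nm=='a': print(g[int(e[1])-6:int(e[1])+7,int(e[0])-6:int(e[0])+7])
s,R=toolrot(); zl=s['tcp_pos'][2]-59.2+30; yaw=np.degrees(np.arctan2(R[1,1],R[0,1]))-90; print('tcp',s['tcp_pos'].round(1),yaw.round(2),'zl',zl.round(1))
for n in('top','scene'):
    p,d=get_image(n);W=world(n,d);g=cv2.cvtColor(p,cv2.COLOR_RGB2GRAY)
    for sg in(-1,1):
        m=(abs(W[...,0]-450)<40)&(abs(W[...,1]-1-sg*80)<22)&(abs(W[...,2]-zl)<4.5);Q=W[m]
        if len(Q)<60: continue
        q=cv2.minAreaRect(Q[:,:2].astype(np.float32)); e=proj(n,[*q[0],zl]); c=cen(g,e,4,.85)
        print(n,sg,'lug',len(Q),np.round(q[0],1),np.round(q[1],1),'hole',c.round(1),ray(n,*c,zl)[:2].round(1), 'zmed',np.median(Q[:,2]).round(1))
E
python3 pin.py
```

```text
t: 58.95
tcp_pos: [450.0, 4.6, 114.6]
tcp_rot: [-2.175, 2.265, -0.003]
ft_force: [0.5, -0.5, -2.4]
gripper_width: 0.149
finger_force: 59.4
pin a [359.2 256.9] [358.4 258.1] [444.7 -76. ]
[[150 150 151 151 151 151 152 152 151 152 152 152 153]
 [153 153 154 153 153 154 154 154 153 155 154 154 156]
 [153 153 154 154 155 155 157 154 153 155 154 153 152]
 [155 155 155 159 161 165 166 164 159 158 156 158 155]
 [155 158 162 169 129  91  84 129 162 163 158 156 157]
 [153 158 145  85  57  54  46  42  98 156 160 155 155]
 [154 162  92  55  58  45 100  91  45  94 153 157 155]
 [155 144  80  62  37  45 148 154  72  50 143 154 152]
 [157  91  55  30  26  35  93  85  51  46 146 158 154]
 [158 160  88  23  24  33  39  42  50  66 149 158 156]
 [152 160 119  68  27  16  51  55  49 117 154 155 153]
 [150 151 159  84  45  48  49  45  43 139 155 150 150]
 [153 153 157 156 162 138 129 156 158 158 154 152 153]]
pin b [299.5 256.5] [300.6 257.5] [450.8  78.1]
tcp [450.    4.6 114.6] 87.68 zl 85.4
top -1 lug 216 [448.6 -78. ] [33.5 43.3] hole [360.7 255.4] [448.7 -78.8] zmed 86.3
scene -1 lug 137 [448.2 -75.9] [48.7 35.5] hole [302.9 176.4] [446.9 -78.9] zmed 86.0
scene 1 lug 139 [455.8  78.8] [38.6 44.6] hole [355.7 175.1] [446.5  77.2] zmed 86.3
```

```bash
python3 - <<'E'
from h import *
g=cv2.cvtColor(np.load('top0.npz')['p'],cv2.COLOR_RGB2GRAY).astype(float)
for c in((359.4,257),(300.5,256.8)):
    u0,v0=int(c[0])-2,int(c[1])-2; s=g[v0:v0+6,u0:u0+6]; print(s.astype(int)); t=np.clip(s-70,0,None); t[s>156]=0; v,u=np.mgrid[:6,:6]
    q=(u0+(t*u).sum()/t.sum(),v0+(t*v).sum()/t.sum()); print(np.round(q,1),ray('top',*q,46)[:2].round(1))
E
```

```text
[[ 57  54  46  42  98 156]
 [ 58  45 100  91  45  94]
 [ 37  45 148 154  72  50]
 [ 26  35  93  85  51  46]
 [ 24  33  39  42  50  66]
 [ 27  16  51  55  49 117]]
[360.5 256.7] [447.8 -81.3]
[[128  70  53  57  58  66]
 [ 55  63  52  47  51  47]
 [ 68 138 132  63  53  52]
 [ 48 132  98  46  43  55]
 [ 25  47  43  34  47  53]
 [ 24  15  20  46  54  45]]
[299.1 255.9] [454.7  81.6]
```

```bash
python3 -m creep '[{"dr":[0,0,0],"translation":[0,0.13,0],"claw":0},{"dr":[0,0,0],"translation":[0,0.13,0.6],"claw":0},{"dr":[0,0,0],"translation":[0,0.13,0.9],"claw":0},{"dr":[0,0,0],"translation":[0,0.13,1.1],"claw":0},{"dr":[0,0,0],"translation":[0,0.13,1.3],"claw":0}]'
python3 -m creep '[{"dr":[0,0,0],"translation":[0,0,0.15],"claw":0},{"dr":[0,0,0],"translation":[0,0,0.3],"claw":0},{"dr":[0,0,0],"translation":[0,0,0.3],"claw":0}]'
```

```text
t: 59.68
tcp_pos: [448.3, 4.5, 101.0]
tcp_rot: [-2.175, 2.265, -0.002]
ft_force: [0.0, -0.7, -2.4]
gripper_width: 0.153
finger_force: 59.4
t: 60.05
tcp_pos: [448.2, 4.5, 98.1]
tcp_rot: [-2.175, 2.266, -0.002]
ft_force: [-0.2, -0.9, -2.6]
gripper_width: 0.151
finger_force: 59.4
```

```bash
python3 -m creep '[{"dr":[0,0,0],"translation":[0,0,0.5],"claw":0},{"dr":[0,0,0],"translation":[0,0,1],"claw":0},{"dr":[0,0,0],"translation":[0,0,1],"claw":0}]'
python3 -m creep '[{"dr":[0,0,0],"translation":[0,0,0.5],"claw":0},{"dr":[0,0,0],"translation":[0,0,1],"claw":0},{"dr":[0,0,0],"translation":[0,0,1.5],"claw":0},{"dr":[0,0,0],"translation":[0,0,1.9],"claw":0},{"dr":[0,0,0],"translation":[0,0,1.9],"claw":0}]'
python3 -m creep '[{"dr":[0,0,0],"translation":[0,0,0.15],"claw":0},{"dr":[0,0,0],"translation":[0,0,0.3],"claw":0},{"dr":[0,0,0],"translation":[0,0,0.3],"claw":0}]'
```

```text
t: 60.42
tcp_pos: [447.8, 4.4, 87.6]
tcp_rot: [2.176, -2.266, 0.001]
ft_force: [0.3, -0.8, -2.7]
gripper_width: 0.152
finger_force: 59.3
t: 61.05
tcp_pos: [448.1, 4.4, 68.8]
tcp_rot: [-2.176, 2.266, -0.002]
ft_force: [-0.5, -0.2, -2.4]
gripper_width: 0.145
finger_force: 59.4
t: 61.42
tcp_pos: [448.3, 4.5, 66.1]
tcp_rot: [-2.175, 2.265, -0.002]
ft_force: [-0.3, -0.1, -2.9]
gripper_width: 0.149
finger_force: 59.4
```

```bash
python3 -m creep '[{"dr":[0,0,0],"translation":[0,0,0.1],"claw":0},{"dr":[0,0,0],"translation":[0,0,0.1],"claw":0}]'
python3 -m creep '[{"dr":[0,0,0],"translation":[0,0,0.1],"claw":0},{"dr":[0,0,0],"translation":[0,0,0.1],"claw":0}]'
```

```text
t: 61.68
tcp_pos: [448.5, 4.6, 65.3]
tcp_rot: [-2.175, 2.265, -0.003]
ft_force: [-0.3, 0.1, -1.9]
gripper_width: 0.151
finger_force: 59.5
t: 61.92
tcp_pos: [449.0, 4.5, 65.1]
tcp_rot: [-2.175, 2.264, -0.004]
ft_force: [-1.0, -0.3, 4.4]
gripper_width: 0.152
finger_force: 60.5
```

Seated on the plate. Release, lift and verify.

```bash
python3 -m creep '[{"dr":[0,0,0],"translation":[0,0,0],"claw":0.4},{"dr":[0,0,0],"translation":[0,0,0],"claw":0.4},{"dr":[0,0,0],"translation":[0,0,0],"claw":0.4},{"dr":[0,0,0],"translation":[0,0,-2],"claw":0.4},{"dr":[0,0,0],"translation":[0,0,-7],"claw":0.4}]'
python3 -m creep '[{"dr":[0,0,0],"translation":[0,0,-6],"claw":0.4},{"dr":[0,0,0],"translation":[0,0,-10],"claw":0},{"dr":[0,0,9],"translation":[-5,0,-10],"claw":0},{"dr":[0,0,18],"translation":[-10,0,-10],"claw":0},{"dr":[0,0,27],"translation":[-16,0,-10],"claw":0}]'
python3 chk.py; python3 - <<'E'
from h import *
p,d=get_image('scene');W=world('scene',d);q,e=get_image('top');V=world('top',e)
for n,w in(('scene',W),('top',V)):
    for z0,z1 in((80,95),(31,41)):
        m=(abs(w[...,0]-450)<35)&(abs(w[...,1]-1)<120)&(w[...,2]>z0)&(w[...,2]<z1)
        Q=w[m]; 
        if len(Q)>9: b=cv2.minAreaRect(Q[:,:2].astype(np.float32)); print(n,z0,len(Q),np.round(b[0],1),np.round(b[1],1),round(b[2],1),np.median(Q[:,2]))
cv2.imwrite('pics/f1.png',cv2.resize(p[140:260,220:480,::-1],None,fx=3,fy=3))
h=np.array([498.2,349.9]);a=np.radians(14.3);f=np.array([np.cos(a),np.sin(a)])
print(r.observe()['qpos'].round(2)); go([*(h-f*85),220],14.3)
E
```

```text
t: 62.55
tcp_pos: [446.5, 4.0, 133.0]
tcp_rot: [2.172, -2.263, -0.002]
ft_force: [1.5, 1.0, -0.4]
gripper_width: 0.402
finger_force: 0.0
t: 63.18
tcp_pos: [454.3, 165.6, 234.4]
tcp_rot: [-1.577, 2.715, -0.002]
ft_force: [1.8, -0.5, 0.1]
gripper_width: -0.002
finger_force: 0.0
187 [543.5 106.1  91.5] [41.7 40.7]
179 [542.3  31.   91.4] [41.6 38.8]
182 [525.1 -44.2  91.1] [41.2 40.5]
184 [ 535.7 -119.8   91.5] [43.3 41.1]
186 [ 534.6 -184.5   91.2] [42.1 40.8]
49 [ 539.3 -177.3] [26.1 52. ] 39.2
scene 80 228 [450.6   0.8] [123.9  17.4] 87.2 87.78721534521826
scene 31 281 [452.2   2.1] [193.9  45. ] 87.2 36.49836570607352
top 80 291 [450.8   2.2] [122.6  13.1] 88.3 88.5060707051102
top 31 376 [450.2   2.3] [193.7  43.1] 88.4 36.672275059917474
[ 0.69  0.14 -0.32  0.   -1.11 -1.2 ]
"dr": [-0.1, 0.0, 46.6] "translation": [-12.3, 11.26, 1.36] rows>=4.4 tcp [415.8 328.9 220. ]
```

View pics/f1.png

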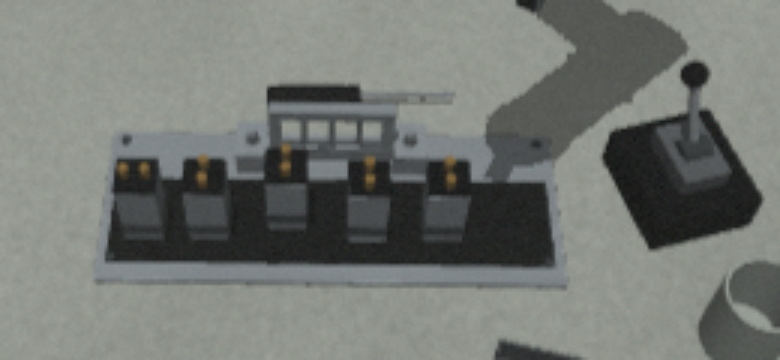

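The guard is down on both pins (centre within about 1 mm, lug tops at 36 mm) and all five caps stand in the lane. The lever at (693,75) is still off, so next I switch on.

```bash
python3 -m creep '[{"dr":[0,0,9.3],"translation":[-2.5,2.2,0.3],"claw":0},{"dr":[0,0,18.6],"translation":[-5,4.5,0.6],"claw":0},{"dr":[0,0,28],"translation":[-7.5,6.8,0.9],"claw":0},{"dr":[0,0,37.3],"translation":[-10,9,1.2],"claw":0},{"dr":[0,0,46.6],"translation":[-12.3,11.3,1.4],"claw":0}]'
python3 - <<'E'
from h import *
h=np.array([498.2,349.9]);a=np.radians(14.3);f=np.array([np.cos(a),np.sin(a)])
A=go([*(h-f*85),220],14.3); A=go([*(h-f*85),128],14.3)
E
```

```text
t: 63.95
tcp_pos: [416.1, 326.8, 219.7]
tcp_rot: [-0.375, 3.118, -0.002]
ft_force: [-0.4, -0.3, -0.4]
gripper_width: 0.002
finger_force: 0.0
"dr": [-0.1, 0.1, -0.6] "translation": [-0.02, 0.22, -0.03] rows>=0.1 tcp [415.8 328.9 220. ]
"dr": [-0.1, 0.1, -0.6] "translation": [-0.01, 0.23, 9.17] rows>=1.5 tcp [415.8 328.9 128. ]
```

```bash

python3 -m creep '[{"dr":[0,0,-0.6],"translation":[0,0.2,3],"claw":0},{"dr":[0,0,-0.6],"translation":[0,0.2,6],"claw":0},{"dr":[0,0,-0.6],"translation":[0,0.2,9.2],"claw":0},{"dr":[0,0,-0.6],"translation":[0,0.2,9.2],"claw":0},{"dr":[0,0,-0.6],"translation":[-1.5,0.2,9.2],"claw":0}]'
python3 -m creep '[{"dr":[0,0,0],"translation":[-1.7,0,0],"claw":0},{"dr":[0,0,0],"translation":[-3.4,0,0],"claw":0},{"dr":[0,0,0],"translation":[-5.1,0,0],"claw":0},{"dr":[0,0,0],"translation":[-6.8,0,0],"claw":0},{"dr":[0,0,0],"translation":[-8.3,0,0],"claw":0}]'
python3 -m creep '[{"dr":[0,0,0],"translation":[-0.4,0,0],"claw":0},{"dr":[0,0,0],"translation":[-0.8,0,0],"claw":0},{"dr":[0,0,0],"translation":[-0.8,0,0],"claw":0}]'
```

```text
t: 64.58
tcp_pos: [431.4, 332.6, 129.4]
tcp_rot: [-0.402, 3.113, 0.0]
ft_force: [0.2, -1.1, 0.9]
gripper_width: 0.002
finger_force: 0.0
t: 65.2
tcp_pos: [512.5, 353.9, 129.5]
tcp_rot: [-0.4, 3.113, 0.001]
ft_force: [-1.0, -1.2, -1.2]
gripper_width: -0.002
finger_force: 0.6
t: 65.58
tcp_pos: [513.6, 353.7, 128.8]
tcp_rot: [0.399, -3.106, 0.007]
ft_force: [-17.0, -2.1, 9.6]
gripper_width: -0.003
finger_force: 8.9
```

The lever is against its stop, as before. I'll back off, rise clear and check everything.

```bash

python3 -m creep '[{"dr":[0,0,0],"translation":[3,0,0],"claw":0},{"dr":[0,0,0],"translation":[6,0,-4],"claw":0},{"dr":[0,0,0],"translation":[6,0,-10],"claw":0},{"dr":[0,0,0],"translation":[8,0,-12],"claw":0},{"dr":[0,0,0],"translation":[8,0,-12],"claw":0}]'
python3 chk.py; python3 - <<'E'
from h import *
h=np.array([498.2,349.9]);a=np.radians(14.3);f=np.array([np.cos(a),np.sin(a)])
for n in('top','scene'):
    p,d=get_image(n);W=world(n,d); m=(np.linalg.norm(W[...,:2]-h,axis=-1)<70)&(W[...,2]>128)&(W[...,2]<165);P=W[m]; print(n,len(P),(np.median(P,0)[:2]-h)@f,np.median(P[:,2]))
cv2.imwrite('pics/f2.png',p[:,:,::-1])
E
```

```text
t: 66.2
tcp_pos: [441.6, 336.2, 251.6]
tcp_rot: [-0.402, 3.109, 0.007]
ft_force: [0.1, 0.4, -0.6]
gripper_width: 0.003
finger_force: 0.0
187 [543.7 106.3  91.5] [41.  40.7]
181 [542.7  31.1  91.3] [41.9 38.5]
182 [527.3 -44.2  91.6] [42.8 40.5]
190 [ 535.4 -119.8   91.2] [43.5 41. ]
184 [ 533.  -184.9   90.9] [41.4 41. ]
50 [ 538.1 -177.3] [27.6 52.1] 39.0
top 94 37.91752392033546 151.1519496413124
scene 75 43.93390997165321 150.32501424174077
```

View pics/f2.png

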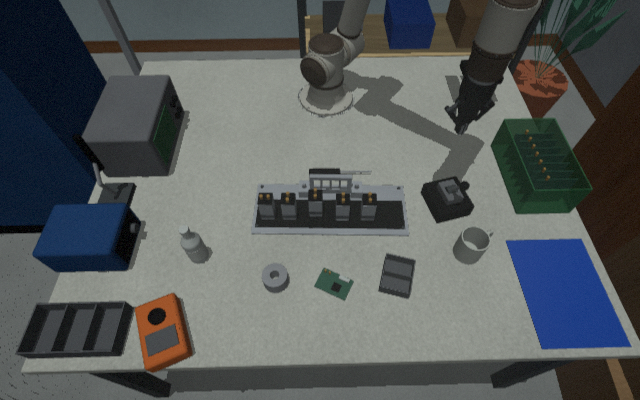

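All five caps stand at (265–370,205), the guard is on its pins at (330,183), the lever is at the on stop (463,185), the bystanders have not moved, and the arm is clear. Handing in.

```bash
python3 -c "
from workcell import r
print(r.close_job())"
```

```text
the job is handed in; nothing more can be done
None
```

The job is handed in, verdict not shown: by my last camera check all five capacitors stand in the lane (one fell off the plate mid-run, cause unknown, and was re-stood), the guard is down on both pins and released, the supply was switched on last, and the bystanders look unmoved.

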